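# Hook the stuck cassette out of the block reader

### The job

A tissue cassette has been pushed too deep into the narrow slot of the cassette reader, where a side spring pinches it. Take the hooked pick from its rest, reach in over the cassette, feel the hook down behind its far end and gently drag it out until it lies flat on the loading sill, wholly clear of the slot; then lay the pick back on its rest as it was. Do not touch the cassette with the gripper, do not force the pick against the cassette or the reader, and leave everything else alone.

Things in the scene. Friction and masses are not known exactly. Their poses are not given: they have to be found in the camera images.
- reader: Cassette reader, ivory box fixed to the bench: 150 mm deep, 130 mm wide; low front part 75 mm high with a clear window in its top, rear part 115 mm high. Origin: on the bench below the slot, 65 mm behind the front face (x = -65 mm). x points from the slot's mouth into the slot, y across it, z up
- slot_mouth (a point): Middle of the slot's mouth at floor level, on the front face (reader x = -65, y = 0, z = 45 mm), reader's axes. The straight slot is 32 mm wide (y = -16 to 16 mm) and 24 mm high (z = 45 to 69 mm above the bench)
- slot_end (a point): Middle of the slot's flat rigid back wall at floor level (reader x = 10, y = 0, z = 45 mm): the slot is 75 mm deep. Reader's axes
- sill (a point): Middle of the loading sill's top (reader x = -92.5, y = 0, z = 45 mm), a steel tongue 44 mm wide that carries the slot's floor on outwards from the mouth to x = -122 mm. A lip 3 mm high and 2 mm thick crosses its outer end; 2.5 mm high lips run along its sides, inner faces at y = +-18 mm
- cassette: The stuck cassette: white perforated plastic box flat on the slot floor, 40 mm long (x), 28 wide, 7 high, sloping down at the label end (x = -20 mm, towards the mouth); 25 g, wax-filled. Origin: centre of its underside; x into the slot. Its upright far end (x = 20 mm) stands 6 to 9 mm short of the back wall. It lies against the slot's -y wall, pinched from +y by a sprung roller; dragging it takes 3 to 6 N
- pick: Hooked pick, 62 g: square aluminium handle 12 by 12 mm from x = -50 to 58 mm, then a 14 mm brass chuck nut that firmly clamps a straight round steel needle, 4 mm thick, on the handle's axis. Origin: on that axis; x points to the hook, z up as it lies on the rest. The needle's bent end lies at x = 167 to 191 mm: how far it was clamped out differs each time and is not measured. Balances near x = 28 mm
- chuck_nut (a point): Where the pick's handle meets its brass chuck nut, on the axis (pick x = 58, y = 0, z = 0 mm); pick's axes. At its far end the needle is bent straight down, 90 degrees, into the hook: a 4 mm round bar with a round end, whose lowest point is 7.5 mm below the needle's axis and 5.5 mm below the needle's underside
- pick_rest: Grey rest fixed to the bench: base 110 by 64 by 6 mm; two upright forks 8 mm thick at x = -32 and 42 mm, each with a 15 mm wide flared notch, floor at z = 34 mm, tops at about z = 52 mm. Origin: on the bench; x along the notches. The pick lies in both notches, its x along the rest's x, its origin within 4 mm of the rest's x = 0, at z = 40 mm; grasp the handle between the forks
- spare_cassette: Spare cassette like the stuck one, lying loose on the bench; leave it. Origin: centre of its underside
- specimen_pot: Round white screw-cap pot, 54 mm wide, 48 mm high, loose; leave it. Origin: centre of its underside
- dropper: Amber dropper bottle, 34 mm wide, 75 mm high, loose; leave it. Origin: centre of its underside
- petri: Clear closed dish, 91 mm wide, 15 mm high, loose; leave it. Origin: centre of its underside
- forceps: Steel forceps, 120 mm long, 5 mm high, lying loose; leave them. Origin: centre of its underside
- stain_jar: Clear staining jar with a white lid, 54 by 64 mm, 90 mm high, loose; leave it. Origin: centre of its underside
There are look-alikes about, which are no part of the job. Of the things that look like the pick, the larger one is meant.

How it is judged:
By the outcome, as a careful person would: the job done as asked, in the order asked, and still so for the second after the job is handed in, with the robot touching nothing.
It also fails if it takes over 58 s, if anything falls off the work surface, if the arm or the gripper's body presses on something with over 40 N, if the wrist force passes 120 N, or if a joint passes its speed limit or range.

### The arm

A 7-joint arm with a two-finger parallel gripper is mounted at the origin on the work surface. World frame = base frame: x ahead of the robot, y to its left, z up, the work surface at z = 0. Lengths are in m, angles in degrees, forces in N, time in s.
With the tool pointing down it reaches from about 0.4 to 0.925 m from the base axis. Payload 5.6 kg.
Tool frame: the origin (TCP) lies at the very end of the fingers, on their centre line; the grasp point (between the pads) lies 19 mm behind it; z points along the fingers, y is the direction in which the jaws open and shut (so a half turn about z gives the same grasp; the last joint's range is limited). The gripper opens to 85 mm and grips with 20 to 120 N. Pads are 22 mm wide; open, the fingers measure 114 mm over their backs; the gripper's body (76 mm by 85 mm) begins 54 mm behind the grasp point. The pads swing forward as they close: fully open they stand 13 mm farther back than shut.
Start: joints at [-78.839, 26.786, -0.665, 91.828, 0.344, 61.387, -3.226], TCP at [0.153, 0.632, 0.231] pointing down, gripper open.
Joint ranges: [-144.91, 144.91], [-17.63, 115.5], [-89.93, 88.59], [15.96, 139.68], [-74.01, 254.01], [8.47, 105.57], [-167.45, 167.45]. Speed limits (degrees/s): [147.25, 147.25, 180, 180, 180, 180, 180].

### API

Orientations are given as [roll, pitch, yaw] about the fixed x, y, z axes, in that order (R = Rz(yaw) Ry(pitch) Rx(roll)).
In Python, from rig import manip gives the robot as it stands. The module is installed in compiled form; this text tells all that it offers.
- The arm moves only by the tool move_arm, never from a script. Its argument "commands" is a list of rows, each an object of numbers: "x", "y", "z": the shift along the tool's x, y, z in cm; "roll": the turn about the tool's z in degrees; "gripper": the closure, from 0 (fully open) to 1 (shut). In form: [{"x": .., "y": .., "z": .., "roll": .., "gripper": ..}, ...]. A call has 1 to 20 rows; each row is the pose to reach, as a shift and turn from the pose commanded when the call began, along the tool's axes at that moment; what a row does not reach only later rows make up. A row lasts 1/12 s, in which the tool goes at most 41.7 mm and 7.16 degrees, less where a joint would pass 70% of its speed; a pose out of reach is approached as far as the arm can. A call with a gripper value outside its range is refused whole. The fingers move at their own pace and stop on an object; the grip force is fixed at half the most. Time passes only in rows, so rows that repeat a pose let the fingers close. It gives the time, the measured TCP pose, the force and the opening at its end, in the units of the state.
- manip.get_state(): the state, without advancing time (a new reading comes with each control period).
- manip.camera(name): name is "scene" or "top" or "wrist"; returns a dict with "image" (480x640x3 uint8, red, green, blue), "range_z" (480x640 float32, m along the optical axis (not along the pixel's ray), 0 where there is no reading), "intrinsics" (3x3 intrinsics, pixels), "dist" ([k1, k2, p1, p2, k3] as OpenCV has them; the pictures are not rectified), "world_from_camera" (4x4, takes a point from camera to world coordinates). Camera axes: x right, y down, z forward; pixel columns grow to the right and rows downward; lengths in m; the calibration is good to about 2 mm. A picture is of the moment at which its call begins.
- manip.job_done(): hands the job in, once; it reports no verdict.
The state is a dict: "clock": time; "joint_pos": joint angles; "joint_velocities": joint speeds; "effort": joint torques, N m; "ee_pos": TCP position; "ee_rot": TCP orientation; "wrist_force": force on the tool from outside, world axes, zero at the start; "wrist_torque": the same for the moment, N m; "finger_gap": opening from 0.0 (shut) to 1.0 (fully open).
Only numpy, scipy, OpenCV 4.12 (cv2) and the standard library are available. Lean on these libraries where they do the work, as an engineer would, in place of code of your own. Each camera call takes 0.05 s, during which the arm holds its last target.

## Working session

There is one attempt and no reset: what is moved stays moved. The work goes in short steps, Python scripts to look and compute and a tool call to move; the robot and the scene stay as the last step left them, time stands still between calls to the robot, and variables do not carry over. Pictures are saved under pics/ and viewed, and the job is handed in when it is done.

Besides the shell and the picture viewer there is one more tool, called after "Request:" as name(argument=value, ...), one argument or row to a line, values as JSON. move_arm: Moves the arm, as the interface text tells. Its arguments: {"type":"object","properties":{"commands":{"type":"array","items":{"type":"object","properties":{"x":{"type":"number"},"y":{"type":"number"},"z":{"type":"number"},"roll":{"type":"number"},"gripper":{"type":"number"}}}}},"required":["commands"]}

```bash
mkdir -p pics; ls
cat > h.py <<'E'
from rig import manip
import numpy as np, cv2, sys, pickle
def snap(n,tag):
    c=manip.camera(n); cv2.imwrite(f'pics/{tag}.png',c['image'][:,:,::-1]); pickle.dump(c,open(f'pics/{tag}.pkl','wb')); return c
def load(tag): return pickle.load(open(f'pics/{tag}.pkl','rb'))
def ray(c,uv):
    p=cv2.undistortPoints(np.array(uv,float).reshape(-1,1,2),np.array(c['intrinsics']),np.array(c['dist'])).reshape(-1,2)
    T=np.array(c['world_from_camera']); d=np.c_[p,np.ones(len(p))]@T[:3,:3].T
    return T[:3,3],d
def onz(c,uv,z):
    o,d=ray(c,uv); s=(z-o[2])/d[:,2]; return o+d*s[:,None]
def rng(c,uv):
    o,d=ray(c,uv); uv=np.array(uv).reshape(-1,2).astype(int); s=c['range_z'][uv[:,1],uv[:,0]]; return o+d*s[:,None]
def proj(c,P):
    T=np.linalg.inv(np.array(c['world_from_camera'])); r,_=cv2.Rodrigues(T[:3,:3])
    return cv2.projectPoints(np.array(P,float).reshape(-1,1,3),r,T[:3,3],np.array(c['intrinsics']),np.array(c['dist']))[0].reshape(-1,2)
E
python3 - <<'E'
from h import *
for n in('scene','top','wrist'):
    c=snap(n,n+'0'); print(n,np.round(c['world_from_camera'],3).tolist(),np.round(c['intrinsics'],1).tolist())
print(manip.get_state())
E
```

```text
pics
scene [[-0.375, 0.579, -0.724, 1.321], [0.927, 0.237, -0.29, 0.335], [0.004, -0.78, -0.626, 0.751], [0.0, 0.0, 0.0, 1.0]] [[505.7, 0.0, 321.8], [0.0, 505.7, 241.3], [0.0, 0.0, 1.0]]
top [[0.006, -0.984, 0.18, 0.285], [-1.0, -0.009, -0.018, 0.05], [0.02, -0.18, -0.983, 1.512], [0.0, 0.0, 0.0, 1.0]] [[562.2, 0.0, 320.8], [0.0, 562.2, 245.9], [0.0, 0.0, 1.0]]
wrist [[0.236, 0.939, 0.251, 0.09], [0.972, -0.227, -0.063, 0.649], [-0.002, 0.258, -0.966, 0.373], [0.0, 0.0, 0.0, 1.0]] [[380.0, 0.0, 325.0], [0.0, 380.0, 243.8], [0.0, 0.0, 1.0]]
{'clock': 0.15, 'joint_pos': array([-78.83922335,  26.82349723,  -0.66582591,  91.86912077,
         0.34430671,  61.38405881,  -3.22513618]), 'joint_velocities': array([-0.01848243, -0.15270398, -0.05788681, -0.14087371, -0.05965759,
        0.04996846, -0.06674338]), 'effort': array([ 1.66862072e-03, -5.32795143e+01,  2.16593093e-02, -2.51552314e+01,
        1.13197890e-02,  5.57664433e-03,  1.02911471e-05]), 'ee_pos': array([0.15306599, 0.6312921 , 0.23056517]), 'ee_rot': array([-1.79925520e+02,  5.78904860e-03,  1.66373575e+02]), 'wrist_force': array([ 0.40694512,  0.71478416, -0.11667198]), 'wrist_torque': array([-0.06239356, -0.07835142,  0.00269823]), 'finger_gap': 1.000401129547337}
```

View pics/top0.png

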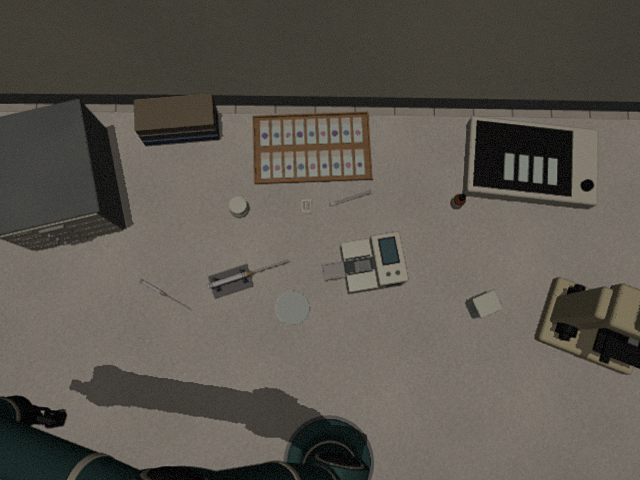

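View pics/scene0.png

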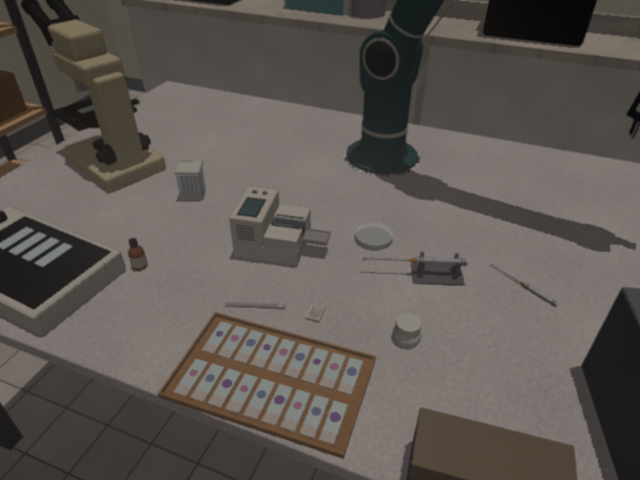

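View pics/wrist0.png

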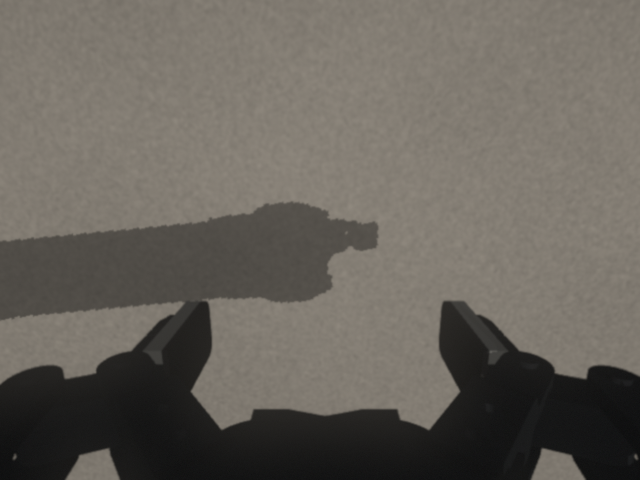

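The top view shows the pick on its rest (about 232,280) with the hook near (288,262), the reader at (372,263), the sill at (333,270), and a smaller look-alike pick at (165,293). I'll enlarge it before measuring.

Run:
```python
from h import *
c=load('top0'); im=c['image'][220:320,190:420,::-1]
im=cv2.convertScaleAbs(cv2.resize(im,None,fx=3.4,fy=3.4,interpolation=cv2.INTER_CUBIC),alpha=1.5)
cv2.imwrite('pics/t0c.png',im)
c=load('scene0'); im=c['image'][180:300,220:480,::-1]
im=cv2.convertScaleAbs(cv2.resize(im,None,fx=3,fy=3,interpolation=cv2.INTER_CUBIC),alpha=1.5)
cv2.imwrite('pics/s0c.png',im)
```

```text
(no output)
```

View pics/t0c.png

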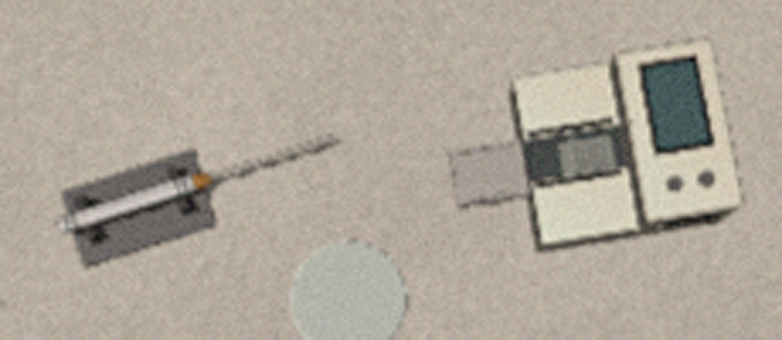

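View pics/s0c.png

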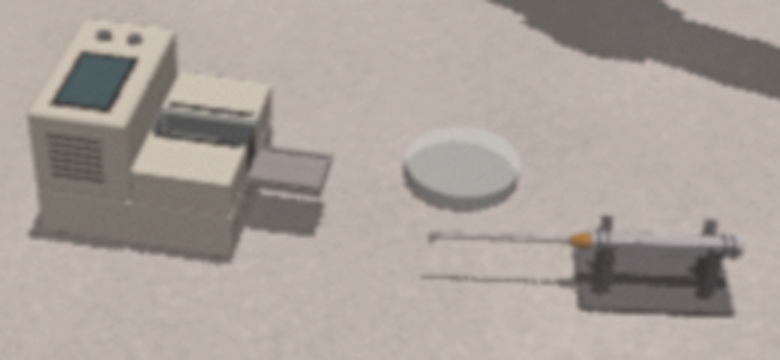

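The crops show the handle, brass nut, hook tip and reader clearly, but coarsely. I'll take coarse positions now and refine them with the wrist camera.

Run:
```python
from h import *
c=load('top0'); f=lambda x,y:(190+x/3.4,220+y/3.4)
P=lambda l,z: print(np.round(onz(c,[f(*p) for p in l],z)*1000,1).tolist())
P([(65,222),(198,183),(338,138)],.04)
P([(513,80),(536,248),(450,155),(458,206)],.075)
P([(450,152),(458,206)],.045)
c=load('scene0'); f=lambda x,y:(220+x/3,180+y/3)
P([(735,247),(590,240),(433,236)],.04)
P([(271,88),(238,182),],.075); P([(333,155),(318,192)],.045)
```

```text
[[447.7, 315.3, 40.0], [479.0, 213.8, 40.0], [515.2, 106.0, 40.0]]
[[555.9, -28.5, 75.0], [427.2, -45.8, 75.0], [497.4, 19.4, 75.0], [458.5, 13.2, 75.0]]
[[504.2, 18.8, 45.0], [462.2, 12.4, 45.0]]
[[449.4, 316.0, 40.0], [481.1, 218.6, 40.0], [519.5, 113.2, 40.0]]
[[439.8, -46.7, 75.0], [555.6, -23.0, 75.0]]
[[464.1, 14.6, 45.0], [510.0, 20.5, 45.0]]
```

```bash
cat >> h.py <<'E'
def Rt(yaw):
    a=np.radians(yaw); return np.array([[np.cos(a),np.sin(a),0],[np.sin(a),-np.cos(a),0],[0,0,-1.]])
def cmd(cur,cy,tgt,ty):
    d=Rt(cy).T@(np.array(tgt)-np.array(cur))*100
    r=-((ty-cy+180)%360-180); print('x %.2f y %.2f z %.2f cm roll %.2f'%(*d,r))
def st():
    s=manip.get_state(); print('t %.2f'%s['clock'],np.round(s['ee_pos']*1000,2),np.round(s['ee_rot'],2),'F',np.round(s['wrist_force'],2),'T',np.round(s['wrist_torque'],3),'gap %.4f'%s['finger_gap']); return s
def Tcam():
    c=load('wrist0'); W=np.array(c['world_from_camera']); 
    T=np.eye(4); T[:3,:3]=Rt(166.37); T[:3,3]=[.15307,.63129,.23057]
    return np.linalg.inv(T)@W
E
python3 - <<'E'
from h import *
X=Tcam(); print(np.round(X,3))
c=load('wrist0')
def place(pt,px,yaw,z):
    # TCP so that pt appears at px
    d=cv2.undistortPoints(np.array([[px]],float),np.array(c['intrinsics']),np.array(c['dist']))[0,0]
    R=Rt(yaw); d=R@X[:3,:3]@np.array([*d,1]); o=R@X[:3,3]
    s=(pt[2]-z-o[2])/d[2]; return np.array([pt[0]-o[0]-s*d[0],pt[1]-o[1]-s*d[1],z])
t=place([.482,.212,.04],(325,200),108,.2); print(t)
cmd([.153,.632,.231],166.37,t,108)
t2=place([.488,-.02,.06],(325,200),97.7,.24); print(t2)
E
```

```text
[[-0.    -0.966 -0.258  0.066]
 [ 1.     0.001 -0.002  0.002]
 [ 0.002 -0.258  0.966 -0.142]
 [ 0.     0.     0.     1.   ]]
[0.48731041 0.19168859 0.2       ]
x -42.87 y -34.91 z 3.10 cm roll 58.37
[ 0.48924165 -0.0380028   0.24      ]
```

Request:
move_arm(
  commands=[
    {"x": -42.9, "y": -34.9, "z": 3.1, "roll": 58.4, "gripper": 0},
    {"x": -42.9, "y": -34.9, "z": 3.1, "roll": 58.4, "gripper": 0},
    {"x": -42.9, "y": -34.9, "z": 3.1, "roll": 58.4, "gripper": 0},
    {"x": -42.9, "y": -34.9, "z": 3.1, "roll": 58.4, "gripper": 0},
    {"x": -42.9, "y": -34.9, "z": 3.1, "roll": 58.4, "gripper": 0},
    {"x": -42.9, "y": -34.9, "z": 3.1, "roll": 58.4, "gripper": 0},
    {"x": -42.9, "y": -34.9, "z": 3.1, "roll": 58.4, "gripper": 0},
    {"x": -42.9, "y": -34.9, "z": 3.1, "roll": 58.4, "gripper": 0},
    {"x": -42.9, "y": -34.9, "z": 3.1, "roll": 58.4, "gripper": 0},
    {"x": -42.9, "y": -34.9, "z": 3.1, "roll": 58.4, "gripper": 0},
    {"x": -42.9, "y": -34.9, "z": 3.1, "roll": 58.4, "gripper": 0},
    {"x": -42.9, "y": -34.9, "z": 3.1, "roll": 58.4, "gripper": 0},
    {"x": -42.9, "y": -34.9, "z": 3.1, "roll": 58.4, "gripper": 0},
    {"x": -42.9, "y": -34.9, "z": 3.1, "roll": 58.4, "gripper": 0},
    {"x": -42.9, "y": -34.9, "z": 3.1, "roll": 58.4, "gripper": 0},
    {"x": -42.9, "y": -34.9, "z": 3.1, "roll": 58.4, "gripper": 0},
    {"x": -42.9, "y": -34.9, "z": 3.1, "roll": 58.4, "gripper": 0},
    {"x": -42.9, "y": -34.9, "z": 3.1, "roll": 58.4, "gripper": 0},
  ],
)

```text
clock: 1.65
ee_pos: [0.4869, 0.1931, 0.2002]
ee_rot: [-180.0, -0.0, 108.1]
wrist_force: [0.4, -0.1, -0.8]
finger_gap: 0.999
```

Run:
```python
from h import *
st(); snap('wrist','w1')
```

```text
t 1.65 [486.89 193.09 200.18] [-1.7998e+02 -4.0000e-02  1.0814e+02] F [ 0.36 -0.07 -0.76] T [ 0.054 -0.066 -0.057] gap 0.9994
```

View pics/w1.png

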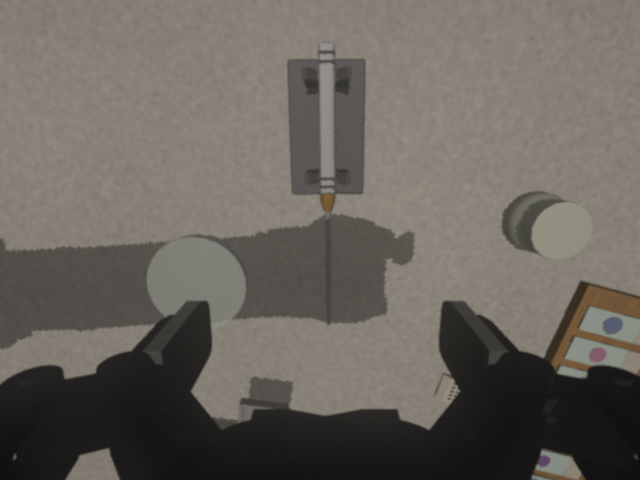

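The wrist view shows the handle running from (326,43) to the nut at (328,195–213), and the needle ending near (329,322). Now a close crop.

Run:
```python
from h import *
c=load('w1'); im=c['image'][180:335,280:380,::-1]
a=cv2.convertScaleAbs(cv2.resize(im,None,fx=3.8,fy=3.8,interpolation=cv2.INTER_CUBIC),alpha=2)
b=cv2.convertScaleAbs(cv2.resize(c['image'][35:190,280:380,::-1],None,fx=3.8,fy=3.8,interpolation=cv2.INTER_CUBIC),alpha=1.5)
cv2.imwrite('pics/w1c.png',np.hstack([a,b]))
for r in list(range(195,220,2))+list(range(300,330)): print(r,c['image'][r,322:336].mean(-1).astype(int), np.round(c['range_z'][r,326:331],3))
```

```text
195 [ 76  81  85  88  90  90  89  88  86  84  80  76  79 101] [0.298 0.298 0.297 0.296 0.298]
197 [75 81 85 88 90 91 89 87 85 83 79 74 74 90] [0.297 0.296 0.297 0.297 0.298]
199 [ 75  80  85  87  89  89  88  86  85  82  79  74  80 106] [0.299 0.298 0.299 0.299 0.299]
201 [ 75  79  84  86  87  87  86  85  84  81  77  74  82 107] [0.299 0.299 0.298 0.298 0.299]
203 [ 79  79  83  84  86  86  86  85  83  80  75  79 101 120] [0.3   0.3   0.299 0.3   0.301]
205 [ 87  78  82  84  85  85  85  84  82  78  78  94 116 129] [0.3   0.3   0.3   0.3   0.301]
207 [102  82  80  83  83  84  84  83  79  76  85 111 130 135] [0.3   0.302 0.301 0.301 0.303]
209 [112  91  82  81  82  83  84  81  77  81 103 123 131 132] [0.301 0.303 0.303 0.304 0.304]
211 [127 121 113 100  92  96  96  89  87 101 119 129 131 130] [0.304 0.304 0.304 0.306 0.346]
213 [131 130 126 112 102 107 107  97  93 110 121 119 118 123] [0.306 0.305 0.305 0.306 0.347]
215 [121 109  99  94  98 107 108  97  90  94  94  88  86  87] [0.306 0.305 0.304 0.306 0.349]
217 [ 88  84  84  88  96 104 103  95  87  83  83  82  82  83] [0.306 0.306 0.306
[... 1919 characters left out ...]
0  91  89] [0.33  0.33  0.329 0.33  0.331]
323 [129 128 126 122 108  88  77  78  94 112 121 117 112 111] [0.331 0.329 0.329 0.331 0.376]
324 [131 130 128 126 119 106  97  96 109 122 126 125 124 125] [0.376 0.375 0.331 0.376 0.378]
325 [131 129 128 126 124 120 116 115 121 126 128 127 127 128] [0.377 0.377 0.377 0.378 0.378]
326 [131 130 128 126 125 124 124 125 126 128 129 128 127 128] [0.377 0.376 0.376 0.377 0.378]
327 [131 129 126 125 124 124 125 125 126 128 128 129 129 129] [0.378 0.378 0.378 0.377 0.377]
328 [130 128 125 124 124 124 124 125 125 127 128 130 131 131] [0.378 0.378 0.378 0.376 0.378]
329 [129 127 125 125 124 124 125 125 125 126 127 129 131 132] [0.378 0.377 0.378 0.378 0.377]
```

View pics/w1c.png

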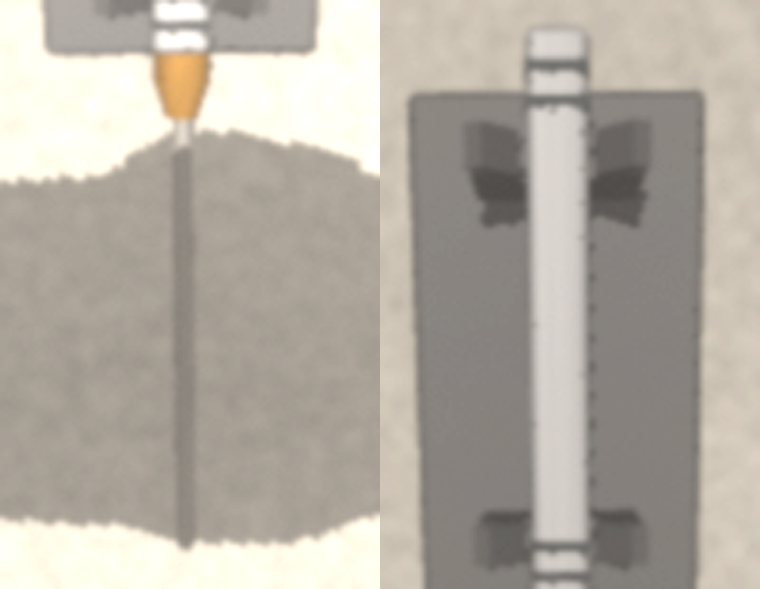

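Run:
```python
from h import *
c=load('w1'); s=np.array([486.89,193.09,200.18])
rear=onz(c,[(326.7,42.2)],.046)[0]*1000; nut=onz(c,[(327.7,193.9)],.045)[0]*1000; tip=onz(c,[(328.3,323.6)],.040)[0]*1000
tipr=onz(c,[(328.3,323.6)],.041)[0]*1000
# other handle cross-sections: centre by bright threshold
pts=[]
g=c['image'].mean(-1)
for r in range(95,170,15):
    row=g[r,305:350]; i=np.where(row>150)[0]+305; pts.append(((i.min()+i.max())/2,r)); 
H=onz(c,pts,.046)*1000
print(rear,nut,tip,tipr); print(pts,np.round(H,1))
d=tip-rear; print('yaw rear-tip',np.degrees(np.arctan2(d[1],d[0]))); d=nut-rear;print('yaw rear-nut',np.degrees(np.arctan2(d[1],d[0])),np.hypot(*d[:2]))
d=tip-nut;print(np.degrees(np.arctan2(d[1],d[0])),'tip-nut',np.hypot(*d[:2]),'tip x pick',58+np.hypot(*d[:2]))
# rest base edges z=6
B=[(289,60),(365,60),(292,193),(363,193)]; Bw=onz(c,B,.006)*1000; print(np.round(Bw,1)); print('centre',Bw.mean(0),np.linalg.norm(Bw[0]-Bw[2]),np.linalg.norm(Bw[0]-Bw[1]))
print('rng',rng(c,[(327,120),(328,270)]))
```

```text
Traceback (most recent call last):
ValueError: zero-size array to reduction operation minimum which has no identity
```

Run:
```python
from h import *
c=load('w1'); s=np.array([486.89,193.09,200.18])
rear=onz(c,[(326.7,42.2)],.046)[0]*1000; nut=onz(c,[(327.7,193.9)],.045)[0]*1000; tip=onz(c,[(328.3,323.6)],.040)[0]*1000
pts=[]
g=c['image'].mean(-1)
for r in range(85,170,15):
    row=g[r,310:345]; t=(row.max()+np.median(g[r,295:305]))/2; i=np.where(row>t)[0]+310; pts.append(((i.min()+i.max())/2,r)); 
H=onz(c,pts,.046)*1000
print(rear,nut,tip); print(pts); print(np.round(H,1))
d=tip-rear; print('yaw rear-tip',np.degrees(np.arctan2(d[1],d[0]))); d=nut-rear;print('yaw rear-nut',np.degrees(np.arctan2(d[1],d[0])),np.hypot(*d[:2]))
d=tip-nut;print(np.degrees(np.arctan2(d[1],d[0])),'tip-nut',np.hypot(*d[:2]),'tip x pick',58+np.hypot(*d[:2]))
d=H[-1]-H[0];print('yaw handle',np.degrees(np.arctan2(d[1],d[0])))
B=[(289,60),(365,60),(292,193),(363,193)]; Bw=onz(c,B,.006)*1000; print(np.round(Bw,1)); print('centre',Bw.mean(0),np.linalg.norm(Bw[0]-Bw[2]),np.linalg.norm(Bw[0]-Bw[1]))
print('rng',rng(c,[(327,120),(328,270)]))
```

```text
[446.54417252 321.55725718  46.        ] [480.69994262 220.20517432  45.        ] [516.85715855 112.24288639  40.        ]
[(np.float64(326.0), 85), (np.float64(326.0), 100), (np.float64(326.5), 115), (np.float64(326.5), 130), (np.float64(327.0), 145), (np.float64(327.0), 160)]
[[454.8 294.8  46. ]
 [458.  285.2  46. ]
 [461.6 275.4  46. ]
 [464.9 265.3  46. ]
 [468.6 255.2  46. ]
 [472.1 244.7  46. ]]
yaw rear-tip -71.4317450333168
yaw rear-nut -71.37612355131756 106.95261255607018
-71.48399401578027 tip-nut 113.85604893536738 tip x pick 171.85604893536737
yaw handle -71.00192778611024
[[418.8 308.4   6. ]
 [477.3 327.6   6. ]
 [452.2 206.3   6. ]
 [511.9 225.9   6. ]]
centre [465.07815428 267.04251447   6.        ] 107.46581147876884 61.49916338311048
rng [[0.46300164 0.27223254 0.04535577]
 [0.50092844 0.15967254 0.04208949]]
```

Run:
```python
from h import *
c=load('w1'); u=np.array([np.cos(np.radians(-71.4)),np.sin(np.radians(-71.4))])
nut=np.array([480.7,220.2]); o=nut-58*u
for px,z in [((310,67),.052),((310,79),.052),((345,67),.052),((310,185),.052),((345,185),.052),((310,59.4),.006),((310,193.7),.006),((327,42.2),.046)]:
    p=onz(c,[px],z)[0]*1000; print(px,z,'pickx %.1f'%((p[:2]-o)@u), 'rng z',np.round(rng(c,[px])[0]*1000,1))
im=c['image'][50:200,280:380,::-1]
cv2.imwrite('pics/w1d.png',cv2.convertScaleAbs(cv2.resize(im,None,fx=3.9,fy=3.9,interpolation=cv2.INTER_CUBIC),alpha=2.2))
for r in range(64,100,2): print(r,np.round(rng(c,[(312,r),(342,r)])[:,2]*1000,0),end=' ')
print()
for r in range(164,196,2): print(r,np.round(rng(c,[(312,r),(342,r)])[:,2]*1000,0),end=' ')
```

```text
(310, 67) 0.052 pickx -32.0 rng z [436.4 309.    4.7]
(310, 79) 0.052 pickx -24.2 rng z [442.7 294.8  47.9]
(345, 67) 0.052 pickx -31.8 rng z [464.  309.8  49.6]
(310, 185) 0.052 pickx 50.2 rng z [465.2 217.9   5.3]
(345, 185) 0.052 pickx 50.4 rng z [494.5 227.5   5.8]
(310, 59.4) 0.006 pickx -45.7 rng z [434.6 314.6   3.6]
(310, 193.7) 0.006 pickx 62.8 rng z [467.6 210.7   6.3]
(327, 42.2) 0.046 pickx -49.0 rng z [446.7 321.8  45.2]
64 [5. 6.] 66 [7. 4.] 68 [47. 47.] 70 [46. 47.] 72 [46. 47.] 74 [46. 48.] 76 [46. 49.] 78 [46. 48.] 80 [45. 42.] 82 [34. 34.] 84 [25. 26.] 86 [14. 13.] 88 [5. 6.] 90 [6. 7.] 92 [4. 6.] 94 [6. 7.] 96 [6. 7.] 98 [6. 6.] 
164 [4. 6.] 166 [5. 6.] 168 [5. 8.] 170 [23. 24.] 172 [43. 47.] 174 [47. 47.] 176 [47. 47.] 178 [47. 48.] 180 [47. 49.] 182 [47. 47.] 184 [6. 5.] 186 [6. 5.] 188 [6. 7.] 190 [6. 5.] 192 [5. 5.] 194 [ 0. -2.]
```

View pics/w1d.png

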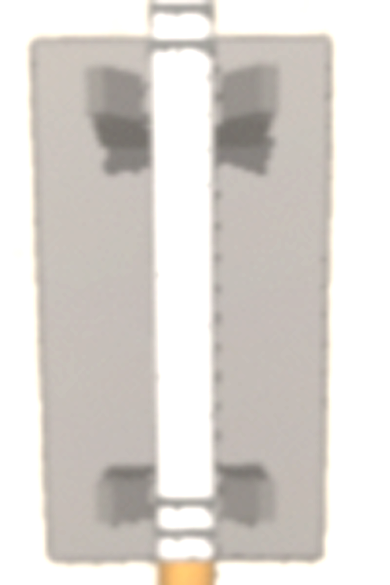

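```bash
cat >> h.py <<'E'
def place(pt,px,yaw,z):
    c=load('wrist0'); X=Tcam()
    d=cv2.undistortPoints(np.array([[px]],float),np.array(c['intrinsics']),np.array(c['dist']))[0,0]
    R=Rt(yaw); d=R@X[:3,:3]@np.array([*d,1]); o=R@X[:3,3]
    s=(pt[2]-z-o[2])/d[2]; return np.array([pt[0]-o[0]-s*d[0],pt[1]-o[1]-s*d[1],z])
E
python3 - <<'E'
from h import *
s=st()
t=place([.496,-.072,.055],(325,200),97.7,.19); print(t)
cmd([.4873,.1917,.2],107.97,t,97.7)
E
```

```text
t 1.70 [486.95 193.06 200.23] [-1.7999e+02 -3.0000e-02  1.0814e+02] F [-0.35  0.31 -0.99] T [ 0.022  0.016 -0.04 ] gap 1.0016
[ 0.49803242 -0.09659711  0.19      ]
x -27.75 y -7.87 z 1.00 cm roll 10.27
```

Run:
```python
from h import *
cmd([.48695,.19306,.2002],108.14,[ 0.49803242, -0.09659711 , 0.19      ],97.7)
```

```text
x -27.87 y -7.97 z 1.02 cm roll 10.44
```

Request:
move_arm(
  commands=[
    {"x": -27.9, "y": -8.0, "z": 1.0, "roll": 10.4, "gripper": 0},
    {"x": -27.9, "y": -8.0, "z": 1.0, "roll": 10.4, "gripper": 0},
    {"x": -27.9, "y": -8.0, "z": 1.0, "roll": 10.4, "gripper": 0},
    {"x": -27.9, "y": -8.0, "z": 1.0, "roll": 10.4, "gripper": 0},
    {"x": -27.9, "y": -8.0, "z": 1.0, "roll": 10.4, "gripper": 0},
    {"x": -27.9, "y": -8.0, "z": 1.0, "roll": 10.4, "gripper": 0},
    {"x": -27.9, "y": -8.0, "z": 1.0, "roll": 10.4, "gripper": 0},
    {"x": -27.9, "y": -8.0, "z": 1.0, "roll": 10.4, "gripper": 0},
    {"x": -27.9, "y": -8.0, "z": 1.0, "roll": 10.4, "gripper": 0},
    {"x": -27.9, "y": -8.0, "z": 1.0, "roll": 10.4, "gripper": 0},
    {"x": -27.9, "y": -8.0, "z": 1.0, "roll": 10.4, "gripper": 0},
    {"x": -27.9, "y": -8.0, "z": 1.0, "roll": 10.4, "gripper": 0},
  ],
)

```text
clock: 2.7
ee_pos: [0.4981, -0.0965, 0.1902]
ee_rot: [180.0, -0.0, 97.8]
wrist_force: [0.3, 0.6, -0.3]
finger_gap: 1.002
```

Run:
```python
from h import *
st(); c=snap('wrist','w2')
cv2.imwrite('pics/w2b.png',cv2.convertScaleAbs(c['image'][:,:,::-1],alpha=1.5))
```

```text
t 2.70 [498.06 -96.52 190.25] [ 1.800e+02 -4.000e-02  9.778e+01] F [ 0.32  0.58 -0.32] T [0.017 0.049 0.017] gap 1.0024
```

View pics/w2b.png

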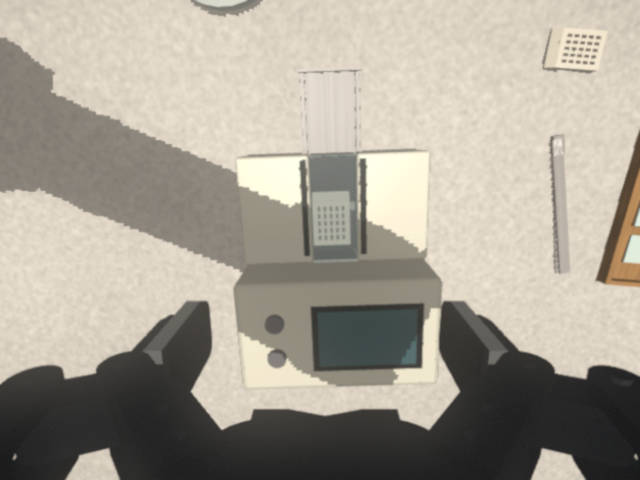

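Now the reader is clear: sill (303–358, 70–155), front top edge at row about 152, cassette through the window (313–352, 191–246), window end at row about 261. I'll zoom in.

Run:
```python
from h import *
c=load('w2'); im=c['image'][60:270,285:380,::-1]
a=cv2.convertScaleAbs(cv2.resize(im[80:],None,fx=4.5,fy=4.5,interpolation=cv2.INTER_CUBIC),alpha=2.2)
b=cv2.convertScaleAbs(cv2.resize(im[:110],None,fx=3.8,fy=3.8,interpolation=cv2.INTER_CUBIC),alpha=1.5)
h=max(a.shape[0],b.shape[0]); o=np.zeros((h,a.shape[1]+b.shape[1],3),np.uint8); o[:a.shape[0],:a.shape[1]]=a; o[:b.shape[0],a.shape[1]:]=b
cv2.imwrite('pics/w2c.png',o); print(o.shape)
g=c['image'].mean(-1)
for r in range(180,270,1): print(r,g[r,[311,312,316,322,328,334,340,346,350,352,354]].astype(int),np.round(1000*rng(c,[(320,r)])[0,2]),end='\n')
```

```text
(585, 789, 3)
180 [78 77 78 78 77 77 77 78 77 78 76] 74.0
181 [77 77 78 78 77 77 76 77 78 78 76] 73.0
182 [78 77 77 77 77 77 77 78 78 78 76] 74.0
183 [78 77 77 77 77 77 77 77 77 77 76] 72.0
184 [77 77 77 77 76 76 77 77 77 77 75] 74.0
185 [77 77 77 77 77 77 76 77 77 77 75] 73.0
186 [77 76 77 77 76 77 77 77 77 78 75] 75.0
187 [78 76 77 77 76 77 76 77 76 78 75] 74.0
188 [78 76 76 77 76 77 76 77 77 77 75] 75.0
189 [77 76 77 77 77 76 77 78 77 77 75] 72.0
190 [78 76 78 79 81 83 84 88 77 77 75] 74.0
191 [ 80  82  88  92  95 100 103 105  79  77  75] 73.0
192 [ 86  95 105 108 109 112 114 114  80  76  75] 75.0
193 [ 90 103 114 115 115 116 115 116  80  76  75] 73.0
194 [ 92 105 116 116 116 116 115 116  80  76  75] 73.0
195 [ 93 105 116 116 116 115 115 116  81  76  75] 75.0
196 [ 93 105 116 116 116 115 115 116  81  77  75] 74.0
197 [ 93 106 116 116 115 115 116 116  81  76  74] 73.0
198 [ 93 105 116 116 115 115 116 115  81  76  74] 73.0
199 [ 94 106 115 115 115 115 115 115  83  76  74] 73.0
200 [ 95 105 114 115 115 115 115 115  85  80  76] 76.0
201 [ 95 105 114 115 115 116 116 115  91  90  83] 72
[... 2767 characters left out ...]
 [83 81 66 66 66 66 66 67 67 67 67] 74.0
255 [85 82 66 66 65 66 66 66 66 66 67] 75.0
256 [86 83 66 66 66 66 66 66 66 66 66] 73.0
257 [87 82 66 66 66 67 66 67 67 68 68] 74.0
258 [87 82 66 67 69 71 72 73 76 76 78] 73.0
259 [87 82 73 76 79 83 86 87 89 89 91] 73.0
260 [85 83 88 88 90 93 94 93 93 93 94] 73.0
261 [82 81 94 93 92 91 90 87 86 85 85] 73.0
262 [77 77 87 85 83 82 81 78 77 77 77] 76.0
263 [74 74 78 76 76 76 75 74 75 74 74] 77.0
264 [74 74 74 74 73 73 73 73 75 74 74] 80.0
265 [74 74 73 74 74 74 74 74 74 74 74] 81.0
266 [74 73 74 73 73 73 74 74 74 74 74] 84.0
267 [73 73 74 74 74 74 74 75 75 74 75] 86.0
268 [74 73 73 74 74 74 74 74 74 74 75] 87.0
269 [74 74 74 74 74 74 74 74 74 74 75] 90.0
```

View pics/w2c.png

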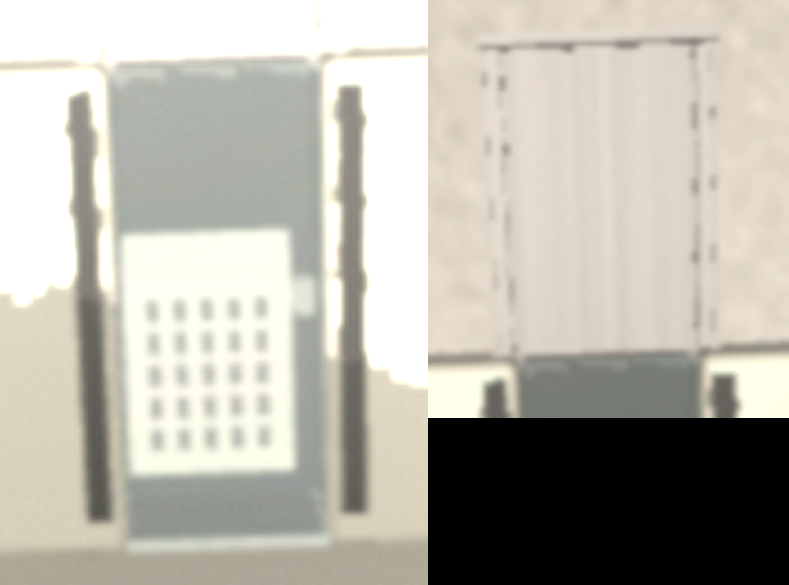

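Run:
```python
from h import *
c=load('w2')
W=lambda p,z: onz(c,[p],z)[0]*1000
A=W((237,156.3),.075);B=W((428,150.2),.075); e=B-A
print('front edge',A,B,np.linalg.norm(e),'yaw', np.degrees(np.arctan2(e[1],e[0]))-90)
yaw=np.degrees(np.arctan2(e[1],e[0]))-90
sl=[W((303.5,74),.048),W((357.5,70.5),.048)]; print('sill outer inner corner',sl)
for z in (.075,.069,.045):
  L=[W((308.8,154.5),z),W((312.8,260),z)];R=[W((356.6,153),z),W((357.9,260),z)]
  print(z,'w',[np.linalg.norm(L[i]-R[i]) for i in (0,1)],[np.degrees(np.arctan2(*(q[1]-q[0])[[1,0]])) for q in (L,R)])
  m=(np.array(L)+np.array(R))/2; print(np.round(m,1))
print('rear block sides z115', W((236,286),.115),W((440,283),.115))
u=np.array([np.cos(np.radians(yaw)),np.sin(np.radians(yaw))]);n=np.array([-u[1],u[0]])
M=((A+B)/2)[:2]
for nm,p,z in [('far c',(331,244.7),.052),('far L',(316,245.3),.052),('far R',(347,244.2),.052),('label',(331,191.2),.0485),('label',(331,191.2),.045),('winend259',(334,259),.075),('winend262',(334,262),.075),('winend259',(334,259),.069),('259 z45',(334,259),.045),('cas R',(350.3,230),.052),('cas L',(312,200),.052),('roller',(354,205),.05),('sillend',(330,72),.048),('sillL',(309.5,120),.0475),('sillR',(357.5,120),.0475),('rearblockfront',(334,280),.115),('edge mid',(334,153),.075)]:
    q=W(p,z)[:2]-M; print(nm,z,'rx %.1f ry %.1f'%(q@u-65,q@n))
print(M,u)
```

```text
front edge [432.94530851 -47.06071814  75.        ] [557.00670807 -26.19478618  75.        ] 125.80388698030835 yaw -80.4527569053077
sill outer inner corner [array([468.39989067,  12.67107018,  48.        ]), array([504.99703214,  19.89214546,  48.        ])]
0.075 w [np.float64(31.517001302407646), np.float64(32.00231534051521)] [np.float64(-80.63119370487433), np.float64(-80.26399023983751)]
[[ 495.3  -36.9   75. ]
 [ 507.5 -109.2   75. ]]
0.069 w [np.float64(32.25128078412501), np.float64(32.74790161303267)] [np.float64(-80.63119370487432), np.float64(-80.26399023983748)]
[[ 495.4  -37.    69. ]
 [ 507.9 -111.1   69. ]]
0.045 w [np.float64(35.18839871099444), np.float64(35.73024670310233)] [np.float64(-80.63119370487432), np.float64(-80.26399023983751)]
[[ 496.   -37.7   45. ]
 [ 509.6 -118.5   45. ]]
rear block sides z115 [ 446.96847296 -121.59740223  115.        ] [ 569.84535543 -102.77870987  115.        ]
far c 0.052 rx 3.6 ry -2.3
far L 0.052 rx 3.7 ry -13.8
far R 0.052 rx 3.5 ry 9.9
label 0.0485 rx -36.8 ry -1.2
label 0.045 rx -36.4 ry -1.2
winend259 0.075 rx 7.9 ry -0.7
winend262 0.075 rx 10.1 ry -0.7
winend259 0.069 rx 9.8 ry -0.6
259 z45 0.045 rx 17.3 ry -0.2
cas R 0.052 rx -7.5 ry 12.6
cas L 0.052 rx -31.2 ry -15.5
roller 0.05 rx -26.2 ry 15.7
sillend 0.048 rx -118.7 ry 0.3
sillL 0.0475 rx -87.8 ry -15.2
sillR 0.0475 rx -86.7 ry 19.0
rearblockfront 0.115 rx 8.8 ry -1.5
edge mid 0.075 rx -65.2 ry 1.2
[494.97600829 -36.62775216] [ 0.16586079 -0.98614918]
```

Run:
```python
from h import *
s=st()
cmd(s['ee_pos'],s['ee_rot'][2],[.4667,.261,.13],108.6)
```

```text
t 2.75 [498.05 -96.79 190.27] [ 1.800e+02 -3.000e-02  9.776e+01] F [-0.39 -0.79 -0.87] T [ 0.014 -0.028  0.017] gap 0.9966
x 35.87 y 1.72 z 6.03 cm roll -10.84
```

Request:
move_arm(
  commands=[
    {"x": 20, "y": 1, "z": 0, "roll": -6, "gripper": 0},
    {"x": 20, "y": 1, "z": 0, "roll": -6, "gripper": 0},
    {"x": 20, "y": 1, "z": 0, "roll": -6, "gripper": 0},
    {"x": 20, "y": 1, "z": 0, "roll": -6, "gripper": 0},
    {"x": 20, "y": 1, "z": 0, "roll": -6, "gripper": 0},
    {"x": 35.87, "y": 1.72, "z": 6.0, "roll": -10.84, "gripper": 0},
    {"x": 35.87, "y": 1.72, "z": 6.0, "roll": -10.84, "gripper": 0},
    {"x": 35.87, "y": 1.72, "z": 6.0, "roll": -10.84, "gripper": 0},
    {"x": 35.87, "y": 1.72, "z": 6.0, "roll": -10.84, "gripper": 0},
    {"x": 35.87, "y": 1.72, "z": 6.0, "roll": -10.84, "gripper": 0},
    {"x": 35.87, "y": 1.72, "z": 6.0, "roll": -10.84, "gripper": 0},
    {"x": 35.87, "y": 1.72, "z": 6.0, "roll": -10.84, "gripper": 0},
    {"x": 35.87, "y": 1.72, "z": 6.0, "roll": -10.84, "gripper": 0},
    {"x": 35.87, "y": 1.72, "z": 6.0, "roll": -10.84, "gripper": 0},
  ],
)

```text
clock: 3.92
ee_pos: [0.4683, 0.2578, 0.131]
ee_rot: [179.9, 0.0, 108.3]
wrist_force: [-0.1, -0.5, -0.5]
finger_gap: 0.998
```

Run:
```python
from h import *
s=st(); c=snap('wrist','w3')
cmd(s['ee_pos'],s['ee_rot'][2],[.4667,.261,.021],108.6)
```

```text
t 3.92 [468.29 257.79 130.98] [1.7994e+02 1.0000e-02 1.0827e+02] F [-0.13 -0.48 -0.51] T [-0.027 -0.003  0.019] gap 0.9983
x 0.35 y -0.05 z 11.00 cm roll -0.33
```

View pics/w3.png

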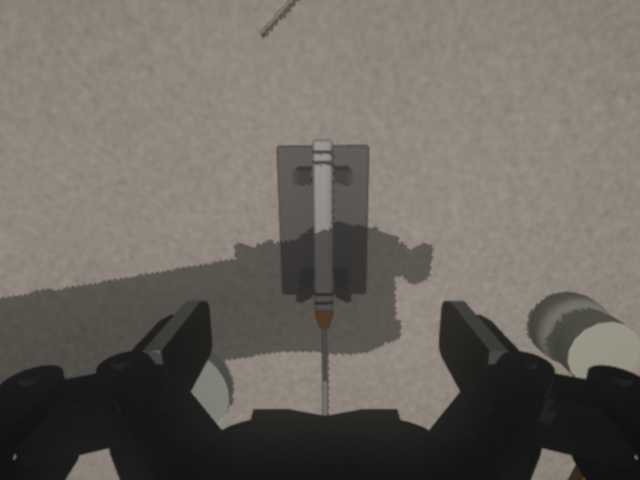

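Run:
```python
from h import *
st()
c=load('w3')
for z,p in [(.046,(322.8,140.5)),(.045,(323.8,310))]: print(onz(c,[p],z)*1000)
g=c['image'].mean(-1)
for r in (200,240): 
    row=g[r,305:345]; print(r,row.astype(int))
```

```text
t 3.97 [468.29 257.9  130.99] [179.94  -0.   108.27] F [ 0.24 -0.65  0.65] T [ 0.034 -0.01  -0.006] gap 1.0007
[[446.5520969  321.85298609  46.        ]]
[[480.43573595 220.74689339  45.        ]]
200 [ 87  87  87  87  87  87  86  87  99 117 133 142 144 144 143 143 143 143
 143 143 142 141 139 137 133 122 108  88  70  76  84  86  87  87  87  87
  87  87  87  87]
240 [54 54 54 54 55 54 55 55 60 68 75 79 80 81 81 80 80 81 81 80 80 80 79 78
 77 76 73 65 57 54 53 54 54 54 54 54 54 54 54 54]
```

Request:
move_arm(
  commands=[
    {"x": 0.32, "y": -0.03, "z": 3, "roll": -0.3, "gripper": 0},
    {"x": 0.32, "y": -0.03, "z": 6, "roll": -0.3, "gripper": 0},
    {"x": 0.32, "y": -0.03, "z": 8, "roll": -0.3, "gripper": 0},
    {"x": 0.32, "y": -0.03, "z": 9.5, "roll": -0.3, "gripper": 0},
    {"x": 0.32, "y": -0.03, "z": 10.5, "roll": -0.3, "gripper": 0},
    {"x": 0.32, "y": -0.03, "z": 11, "roll": -0.3, "gripper": 0},
    {"x": 0.32, "y": -0.03, "z": 11, "roll": -0.3, "gripper": 0},
    {"x": 0.32, "y": -0.03, "z": 11, "roll": -0.3, "gripper": 0},
  ],
)

```text
clock: 4.63
ee_pos: [0.467, 0.2621, 0.021]
ee_rot: [179.9, -0.0, 108.7]
wrist_force: [-0.3, -0.0, 0.2]
finger_gap: 1.002
```

Run:
```python
from h import *
s=st(); c=snap('wrist','w4'); snap('scene','s4')
cmd(s['ee_pos'],s['ee_rot'][2],[.467,.2608,.021],108.58)
im=load('s4')['image'][180:300,320:520,::-1]
cv2.imwrite('pics/s4c.png',cv2.convertScaleAbs(cv2.resize(im,None,fx=3.9,fy=3.9,interpolation=cv2.INTER_CUBIC),alpha=1.5))
```

```text
t 4.63 [466.98 262.06  20.95] [ 1.7994e+02 -1.0000e-02  1.0867e+02] F [-0.32 -0.01  0.19] T [ 0.045  0.026 -0.014] gap 1.0015
x -0.12 y -0.04 z -0.00 cm roll 0.09
```

View pics/s4c.png

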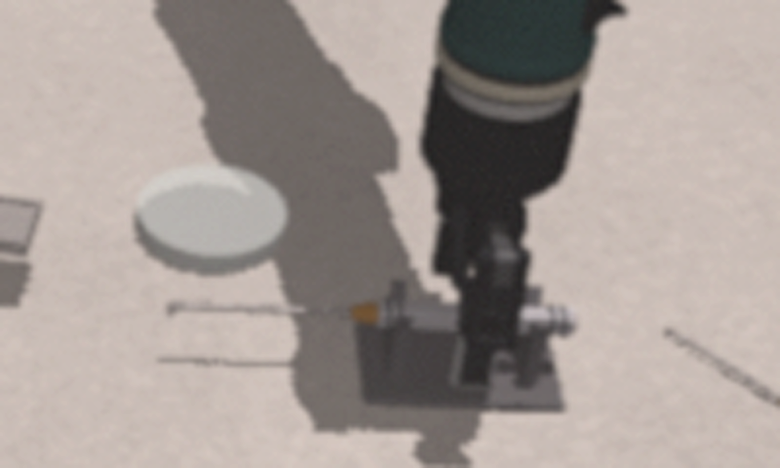

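View pics/w4.png

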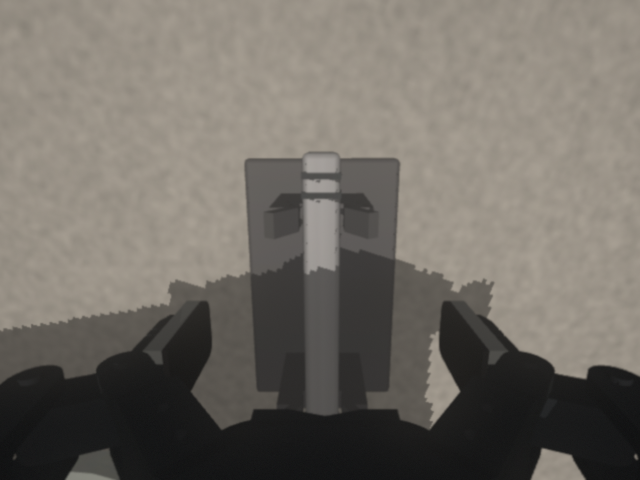

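Run:
```python
from h import *
c=load('w4'); s=st(); g=c['image'].mean(-1)
for r in (220,250,300):
    row=g[r,295:350]; t=(row.max()+np.median(g[r,285:295]))/2; i=np.where(row>t)[0]+295
    p=onz(c,[((i.min()+i.max())/2,r)],.046)[0]; print(i.min(),i.max(),(Rt(s['ee_rot'][2]).T@(p-s['ee_pos']))*1000)
```

```text
t 4.73 [467.12 262.47  21.35] [ 1.7989e+02 -3.0000e-02  1.0870e+02] F [-0.67 -0.64  0.84] T [0.003 0.006 0.05 ] gap 1.0036
304 337 [ 42.92118598  -0.92570715 -24.64985478]
305 334 [ 33.12243724  -1.28176567 -24.64985478]
305 337 [ 15.83534556  -0.85639812 -24.64985478]
```

Request:
move_arm(
  commands=[
    {"x": 0, "y": -0.07, "z": 0, "roll": 0, "gripper": 0},
    {"x": 0, "y": -0.07, "z": 0, "roll": 0, "gripper": 0.3},
    {"x": 0, "y": -0.07, "z": 0, "roll": 0, "gripper": 0.5},
    {"x": 0, "y": -0.07, "z": 0, "roll": 0, "gripper": 0.65},
    {"x": 0, "y": -0.07, "z": 0, "roll": 0, "gripper": 0.75},
    {"x": 0, "y": -0.07, "z": 0, "roll": 0, "gripper": 0.8},
    {"x": 0, "y": -0.07, "z": 0, "roll": 0, "gripper": 0.85},
    {"x": 0, "y": -0.07, "z": 0, "roll": 0, "gripper": 0.9},
    {"x": 0, "y": -0.07, "z": 0, "roll": 0, "gripper": 1},
    {"x": 0, "y": -0.07, "z": 0, "roll": 0, "gripper": 1},
    {"x": 0, "y": -0.07, "z": 0, "roll": 0, "gripper": 1},
    {"x": 0, "y": -0.07, "z": 0, "roll": 0, "gripper": 1},
  ],
)

```text
clock: 5.73
ee_pos: [0.4657, 0.2619, 0.0204]
ee_rot: [-180.0, -0.0, 108.7]
wrist_force: [-1.4, -0.3, 3.4]
finger_gap: 0.127
```

Run:
```python
from h import *
s=st(); c=snap('wrist','w5')
```

```text
t 5.73 [465.65 261.94  20.4 ] [-180.     -0.    108.71] F [-1.39 -0.32  3.41] T [-0.107  0.161  0.016] gap 0.1275
```

View pics/w5.png

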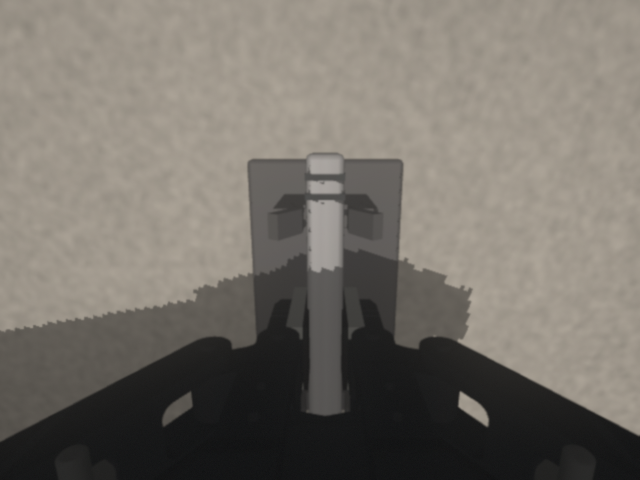

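```bash
cat >> h.py <<'E'
YR=-80.45; UR=np.array([np.cos(np.radians(YR)),np.sin(np.radians(YR))]); NR=np.array([-UR[1],UR[0]]); MR=np.array([494.98,-36.63]); HL=156.2
def tcp_for(rx,ry,axz,dz=19.6):
    p=MR+(rx+65-HL)*UR+(ry-.5)*NR; return np.array([p[0],p[1],axz-dz])/1000
def hook(s):
    R=Rt(s['ee_rot'][2]); h=s['ee_pos']*1000-HL*R[:,0]+0.5*R[:,1]; q=h[:2]-MR
    print('hook rx %.2f ry %.2f axz %.2f'%(q@UR-65,q@NR,h[2]+19.6))
E
python3 - <<'E'
from h import *
s=st(); t=tcp_for(-100,-1.1,80); print(t); cmd(s['ee_pos'],108.71,t,99.55)
E
```

```text
t 5.78 [465.65 261.94  20.4 ] [180.    -0.   108.71] F [-1.25 -0.09  4.62] T [-0.085  0.246  0.076] gap 0.1251
[0.46168052 0.15165474 0.0604    ]
x -10.32 y -3.91 z -4.00 cm roll 9.16
```

Request:
move_arm(
  commands=[
    {"x": 0, "y": 0, "z": -0.5, "roll": 0, "gripper": 1},
    {"x": 0, "y": 0, "z": -1, "roll": 0, "gripper": 1},
    {"x": 0, "y": 0, "z": -2, "roll": 0, "gripper": 1},
    {"x": 0, "y": 0, "z": -3, "roll": 0, "gripper": 1},
    {"x": 0, "y": 0, "z": -4.5, "roll": 0, "gripper": 1},
    {"x": 0, "y": 0, "z": -6, "roll": 0, "gripper": 1},
    {"x": 0, "y": 0, "z": -6, "roll": 0, "gripper": 1},
    {"x": 0, "y": 0, "z": -6, "roll": 0, "gripper": 1},
  ],
)

```text
clock: 6.45
ee_pos: [0.4663, 0.2625, 0.0816]
ee_rot: [179.8, -0.1, 108.7]
wrist_force: [0.0, 0.6, -1.4]
finger_gap: 0.132
```

Run:
```python
from h import *
s=st(); t=tcp_for(-105,-1.1,80); print(t); cmd(s['ee_pos'],s['ee_rot'][2],t,99.55)
snap('scene','s6'); snap('wrist','w6')
c=load('s6'); im=c['image'][170:290,340:520,::-1]
cv2.imwrite('pics/s6c.png',cv2.convertScaleAbs(cv2.resize(im,None,fx=4.4,fy=4.4,interpolation=cv2.INTER_CUBIC),alpha=1.5))
```

```text
t 6.45 [466.3  262.54  81.61] [ 1.7985e+02 -6.0000e-02  1.0873e+02] F [ 0.03  0.57 -1.41] T [ 0.021  0.011 -0.021] gap 0.1320
[0.46085098 0.15658545 0.0604    ]
x -9.86 y -3.92 z 2.12 cm roll 9.18
```

View pics/s6c.png

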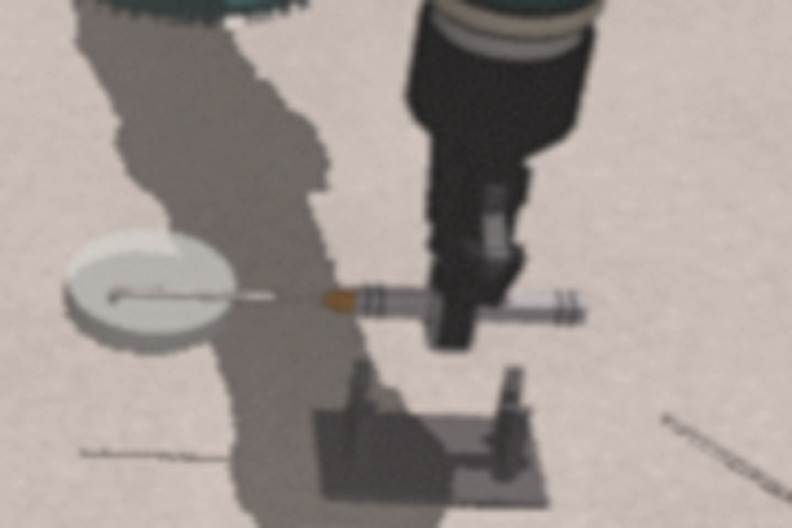

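Run:
```python
from h import *
s=st();
R=Rt(108.73); p0=s['ee_pos']; n=R[:,1]
def onplane(c,uv):
    o,d=ray(c,uv); t=((p0-o)@n)/(d@n); return o+d*t[:,None]
c=load('s6'); f=lambda x,y:(340+x/4.4,170+y/4.4)
for q in [(116,293),(275,296),(340,300),(357,299),(470,305),(583,311)]:
    P=onplane(c,[f(*q)])[0]; r=R.T@(P-p0)*1000; print(q,'along %.1f axis z %.1f'%(-r[0],P[2]*1000))
# same before on rest
c=load('s4'); p0=np.array([.46565,.26194,.0204]); f=lambda x,y:(320+x/3.9,180+y/3.9)
for q in [(170,308),(300,311),(370,313),(383,313),(573,321)]:
    P=onplane(c,[f(*q)])[0]; r=R.T@(P-p0)*1000; print(q,'along %.1f axis z %.1f'%(-r[0],P[2]*1000))
```

```text
t 6.55 [465.31 261.9   80.17] [-179.98   -0.    108.72] F [-0.07 -0.3  -1.41] T [0.009 0.013 0.002] gap 0.1276
(116, 293) along 157.3 axis z 97.7
(275, 296) along 82.4 axis z 99.6
(340, 300) along 51.8 axis z 98.7
(357, 299) along 44.0 axis z 99.7
(470, 305) along -9.0 axis z 98.7
(583, 311) along -61.7 axis z 97.7
(170, 308) along 159.6 axis z 36.2
(300, 311) along 87.9 axis z 37.9
(370, 313) along 49.6 axis z 38.5
(383, 313) along 42.5 axis z 38.9
(573, 321) along -61.0 axis z 38.6
```

Run:
```python
from h import *
s=st(); t=tcp_for(-105,-1.1,80); cmd(s['ee_pos'],s['ee_rot'][2],t,99.55)
```

```text
t 6.55 [465.31 261.9   80.17] [-179.98   -0.    108.72] F [-0.07 -0.3  -1.41] T [0.009 0.013 0.002] gap 0.1276
x -9.83 y -3.80 z 1.98 cm roll 9.17
```

Request:
move_arm(
  commands=[
    {"x": -1.5, "y": -0.6, "z": 0, "roll": 1.5, "gripper": 1},
    {"x": -3, "y": -1.2, "z": 0, "roll": 3, "gripper": 1},
    {"x": -4.5, "y": -1.8, "z": 0, "roll": 4.5, "gripper": 1},
    {"x": -6, "y": -2.4, "z": 0, "roll": 6, "gripper": 1},
    {"x": -7.5, "y": -3.0, "z": 0, "roll": 7.5, "gripper": 1},
    {"x": -9, "y": -3.5, "z": 0.5, "roll": 8.6, "gripper": 1},
    {"x": -9.8, "y": -3.8, "z": 1.2, "roll": 9.2, "gripper": 1},
    {"x": -9.8, "y": -3.8, "z": 2.0, "roll": 9.2, "gripper": 1},
    {"x": -9.8, "y": -3.8, "z": 2.0, "roll": 9.2, "gripper": 1},
    {"x": -9.8, "y": -3.8, "z": 2.0, "roll": 9.2, "gripper": 1},
    {"x": -9.8, "y": -3.8, "z": 2.0, "roll": 9.2, "gripper": 1},
    {"x": -9.8, "y": -3.8, "z": 2.0, "roll": 9.2, "gripper": 1},
  ],
)

```text
clock: 7.55
ee_pos: [0.4613, 0.1578, 0.0604]
ee_rot: [180.0, -0.0, 99.6]
wrist_force: [-0.9, -0.0, -0.7]
finger_gap: 0.125
```

Run:
```python
from h import *
s=st(); hook(s); snap('scene','s7'); snap('top','t7')
s=st(); hook(s); t=tcp_for(-90,-1.1,63.5); cmd(s['ee_pos'],s['ee_rot'][2],t,99.55)
c=load('s7'); im=c['image'][170:280,220:420,::-1]
a=cv2.convertScaleAbs(cv2.resize(im,None,fx=3.9,fy=3.9,interpolation=cv2.INTER_CUBIC),alpha=1.5)
cv2.imwrite('pics/s7c.png',a)
c=load('t7'); im=c['image'][220:310,250:420,::-1]
a=cv2.convertScaleAbs(cv2.resize(im,None,fx=4.6,fy=4.6,interpolation=cv2.INTER_CUBIC),alpha=1.5)
cv2.imwrite('pics/t7c.png',a)
```

```text
t 7.55 [461.27 157.81  60.37] [ 1.7998e+02 -2.0000e-02  9.9590e+01] F [-0.89 -0.01 -0.68] T [ 0.064  0.039 -0.026] gap 0.1249
hook rx -106.14 ry -0.38 axz 79.97
t 7.65 [461.25 157.63  60.46] [ 1.7997e+02 -2.0000e-02  9.9580e+01] F [-0.21  0.43 -0.06] T [ 0.022 -0.029 -0.018] gap 0.1277
hook rx -105.96 ry -0.46 axz 80.06
x -1.60 y -0.06 z 1.66 cm roll 0.03
```

View pics/s7c.png

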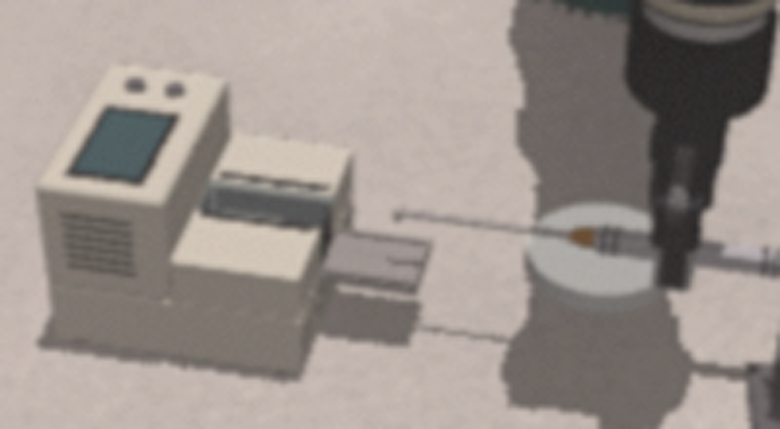

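View pics/t7c.png

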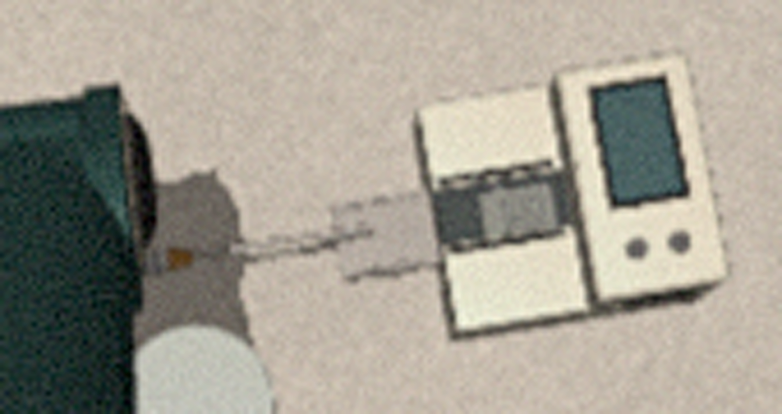

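Run:
```python
from h import *
def an(c,tip,A,B,zt):
    a,b=onz(c,[A],.075)[0]*1000,onz(c,[B],.075)[0]*1000; t=onz(c,[tip],zt)[0]*1000
    e=(b-a)[:2]; print('w',np.linalg.norm(e),'yaw',np.degrees(np.arctan2(e[1],e[0]))-90, a,b,t)
    m=(a+b)[:2]/2; q=t[:2]-m; print('outer tip rx %.1f ry %.1f'%(q@UR-65,q@NR))
c=load('t7'); f=lambda x,y:(250+x/4.6,220+y/4.6)
an(c,f(373,231),f(452,338),f(417,104),.08)
c=load('s7'); f=lambda x,y:(220+x/3.9,170+y/3.9)
an(c,f(394,216),f(354,152),f(304,276),.08)
```

```text
w 133.9055046067184 yaw -81.63968488524165 [425.82884192 -47.35343021  75.        ] [558.31136988 -27.88386551  75.        ] [484.88463905  -2.97169446  80.        ]
outer tip rx -100.4 ry -1.3
w 120.75263258688742 yaw -80.11996241263193 [438.05427412 -46.33488574  75.        ] [557.01604472 -25.61544046  75.        ] [493.81362178   1.94111372  80.        ]
outer tip rx -103.0 ry 2.6
```

Request:
move_arm(
  commands=[
    {"x": -0.4, "y": -0.06, "z": 0.5, "roll": 0, "gripper": 1},
    {"x": -0.8, "y": -0.06, "z": 1.0, "roll": 0, "gripper": 1},
    {"x": -1.2, "y": -0.06, "z": 1.4, "roll": 0, "gripper": 1},
    {"x": -1.6, "y": -0.06, "z": 1.66, "roll": 0, "gripper": 1},
    {"x": -1.6, "y": -0.06, "z": 1.66, "roll": 0, "gripper": 1},
    {"x": -1.6, "y": -0.06, "z": 1.66, "roll": 0, "gripper": 1},
    {"x": -1.6, "y": -0.06, "z": 1.66, "roll": 0, "gripper": 1},
  ],
)

```text
clock: 8.23
ee_pos: [0.4633, 0.141, 0.0437]
ee_rot: [180.0, -0.0, 99.5]
wrist_force: [-0.1, 0.2, -0.5]
finger_gap: 0.127
```

Run:
```python
from h import *
s=st(); hook(s); snap('scene','s8'); snap('top','t8')
s=st(); hook(s); t=tcp_for(-20,-1.1,63.5); cmd(s['ee_pos'],s['ee_rot'][2],t,99.55)
c=load('s8'); im=c['image'][170:280,220:420,::-1]
a=cv2.convertScaleAbs(cv2.resize(im,None,fx=3.9,fy=3.9,interpolation=cv2.INTER_CUBIC),alpha=1.5)
cv2.imwrite('pics/s8c.png',a)
```

```text
t 8.23 [463.28 140.97  43.7 ] [179.99  -0.    99.49] F [-0.06  0.17 -0.46] T [ 0.004  0.    -0.026] gap 0.1274
hook rx -89.20 ry -1.46 axz 63.30
t 8.33 [463.31 141.26  43.82] [ 1.7998e+02 -1.0000e-02  9.9520e+01] F [ 0.68 -0.7  -0.22] T [-0.034  0.003 -0.009] gap 0.1275
hook rx -89.48 ry -1.30 axz 63.42
x -6.95 y 0.02 z -0.01 cm roll -0.03
```

View pics/s8c.png

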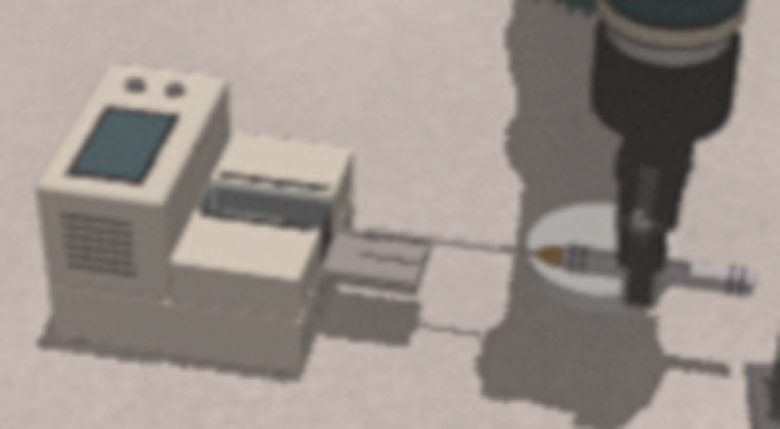

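Request:
move_arm(
  commands=[
    {"x": -0.5, "y": 0, "z": 0, "roll": 0, "gripper": 1},
    {"x": -1.0, "y": 0, "z": 0, "roll": 0, "gripper": 1},
    {"x": -1.5, "y": 0, "z": 0, "roll": 0, "gripper": 1},
    {"x": -2.0, "y": 0, "z": 0, "roll": 0, "gripper": 1},
    {"x": -2.5, "y": 0, "z": 0, "roll": 0, "gripper": 1},
    {"x": -3.0, "y": 0, "z": 0, "roll": 0, "gripper": 1},
    {"x": -3.5, "y": 0, "z": 0, "roll": 0, "gripper": 1},
    {"x": -3.5, "y": 0, "z": 0, "roll": 0, "gripper": 1},
    {"x": -3.5, "y": 0, "z": 0, "roll": 0, "gripper": 1},
  ],
)

```text
clock: 9.08
ee_pos: [0.469, 0.1062, 0.0437]
ee_rot: [180.0, -0.0, 99.5]
wrist_force: [1.1, -0.0, -0.8]
finger_gap: 0.13
```

Run:
```python
from h import *
s=st(); hook(s); snap('scene','s9'); snap('top','t9')
s=st(); hook(s); t=tcp_for(-15,-1.1,63.5); cmd(s['ee_pos'],s['ee_rot'][2],t,99.55)
c=load('s9'); im=c['image'][180:250,250:350,::-1]
a=cv2.convertScaleAbs(cv2.resize(im,None,fx=4,fy=4,interpolation=cv2.INTER_CUBIC),alpha=1.5)
c=load('t9'); im=c['image'][230:300,310:410,::-1]
b=cv2.convertScaleAbs(cv2.resize(im,None,fx=4,fy=4,interpolation=cv2.INTER_CUBIC),alpha=1.8)
cv2.imwrite('pics/c9.png',np.hstack([a,b]))
```

```text
t 9.08 [469.03 106.17  43.71] [179.99  -0.    99.47] F [ 1.07 -0.02 -0.81] T [ 0.037  0.038 -0.073] gap 0.1295
hook rx -53.92 ry -1.63 axz 63.31
t 9.18 [468.91 106.73  43.67] [-1.800e+02 -1.000e-02  9.953e+01] F [ 0.05  0.53 -0.48] T [-0.025 -0.02   0.026] gap 0.1273
hook rx -54.50 ry -1.49 axz 63.27
x -3.95 y 0.03 z -0.02 cm roll -0.02
```

View pics/c9.png

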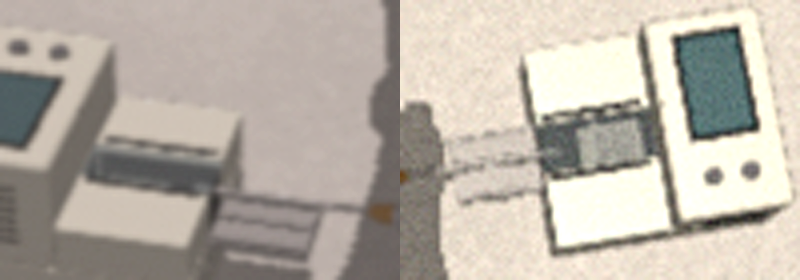

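Run:
```python
from h import *
c=load('t9'); im=c['image'][245:285,335:385,::-1].astype(float)
a=cv2.resize(im,None,fx=14,fy=14,interpolation=cv2.INTER_NEAREST); a=np.clip(a*2.5-60,0,255).astype(np.uint8)
cv2.imwrite('pics/t9d.png',a)
```

```text
(no output)
```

View pics/t9d.png

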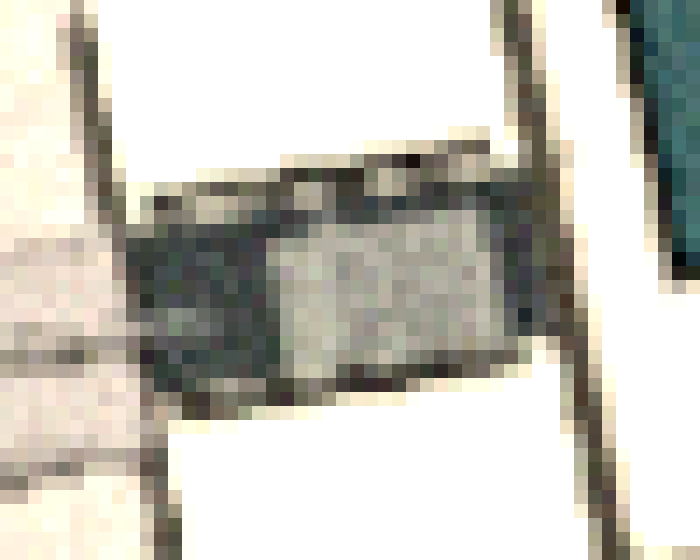

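Request:
move_arm(
  commands=[
    {"x": -0.6, "y": 0.02, "z": 0, "roll": 0, "gripper": 1},
    {"x": -1.2, "y": 0.03, "z": 0, "roll": 0, "gripper": 1},
    {"x": -1.8, "y": 0.03, "z": -0.02, "roll": 0, "gripper": 1},
    {"x": -2.4, "y": 0.03, "z": -0.02, "roll": 0, "gripper": 1},
    {"x": -3.0, "y": 0.03, "z": -0.02, "roll": 0, "gripper": 1},
    {"x": -3.5, "y": 0.03, "z": -0.02, "roll": 0, "gripper": 1},
    {"x": -4.0, "y": 0.03, "z": -0.02, "roll": 0, "gripper": 1},
    {"x": -4.5, "y": 0.03, "z": -0.02, "roll": 0, "gripper": 1},
    {"x": -4.8, "y": 0.03, "z": -0.02, "roll": 0, "gripper": 1},
    {"x": -5.0, "y": 0.03, "z": -0.02, "roll": 0, "gripper": 1},
    {"x": -5.0, "y": 0.03, "z": -0.02, "roll": 0, "gripper": 1},
    {"x": -5.0, "y": 0.03, "z": -0.02, "roll": 0, "gripper": 1},
  ],
)

```text
clock: 10.18
ee_pos: [0.4775, 0.0574, 0.0439]
ee_rot: [-180.0, -0.0, 99.5]
wrist_force: [-0.0, -0.3, -0.8]
finger_gap: 0.132
```

Run:
```python
from h import *
s=st(); hook(s); snap('scene','s10'); snap('top','t10')
s=st(); hook(s)
c=load('t10'); im=c['image'][245:285,335:385,::-1].astype(float)
a=cv2.resize(im,None,fx=8,fy=8,interpolation=cv2.INTER_NEAREST); a=np.clip(a*2.5-60,0,255).astype(np.uint8)
c=load('s10'); im=c['image'][195:235,265:315,::-1].astype(float)
b=cv2.resize(im,None,fx=8,fy=8,interpolation=cv2.INTER_NEAREST); b=np.clip(b*2.5-60,0,255).astype(np.uint8)
cv2.imwrite('pics/c10.png',np.hstack([a,b]))
```

```text
t 10.18 [477.46  57.35  43.87] [-1.800e+02 -1.000e-02  9.951e+01] F [-0.02 -0.27 -0.82] T [0.071 0.001 0.006] gap 0.1318
hook rx -4.39 ry -1.28 axz 63.47
t 10.28 [477.44  57.59  43.88] [-1.800e+02 -1.000e-02  9.954e+01] F [ 0.15  0.64 -0.58] T [ 0.069 -0.018  0.026] gap 0.1259
hook rx -4.63 ry -1.19 axz 63.48
```

View pics/c10.png

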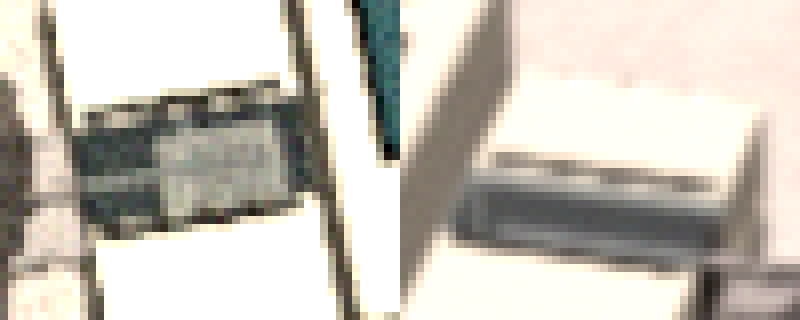

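Request:
move_arm(
  commands=[
    {"x": -0.2, "y": 0, "z": 0, "roll": 0, "gripper": 1},
    {"x": -0.4, "y": 0, "z": 0, "roll": 0, "gripper": 1},
    {"x": -0.6, "y": 0, "z": 0, "roll": 0, "gripper": 1},
    {"x": -0.75, "y": 0, "z": 0, "roll": 0, "gripper": 1},
    {"x": -0.85, "y": 0, "z": 0, "roll": 0, "gripper": 1},
    {"x": -0.85, "y": 0, "z": 0, "roll": 0, "gripper": 1},
    {"x": -0.85, "y": 0, "z": 0, "roll": 0, "gripper": 1},
  ],
)

```text
clock: 10.87
ee_pos: [0.4789, 0.0488, 0.0439]
ee_rot: [-180.0, -0.0, 99.5]
wrist_force: [-0.3, 0.3, 0.3]
finger_gap: 0.126
```

```bash
cat > look.py <<'E'
from h import *
tag=sys.argv[1]
s=st(); hook(s); snap('scene','s'+tag); snap('top','t'+tag)
s=st(); hook(s)
c=load('t'+tag); im=c['image'][245:285,335:385,::-1].astype(float)
a=cv2.resize(im,None,fx=8,fy=8,interpolation=cv2.INTER_NEAREST); a=np.clip(a*2.5-60,0,255).astype(np.uint8)
c=load('s'+tag); im=c['image'][195:235,265:315,::-1].astype(float)
b=cv2.resize(im,None,fx=8,fy=8,interpolation=cv2.INTER_NEAREST); b=np.clip(b*2.5-60,0,255).astype(np.uint8)
cv2.imwrite(f'pics/c{tag}.png',np.hstack([a,b]))
E
python3 look.py 11
```

```text
t 10.87 [478.91  48.78  43.88] [-180.    -0.    99.5] F [-0.29  0.25  0.32] T [ 0.007  0.022 -0.028] gap 0.1255
hook rx 4.31 ry -1.32 axz 63.48
t 10.97 [478.89  48.94  43.87] [-180.     -0.     99.51] F [-0.71  0.44 -0.92] T [ 0.041 -0.019  0.022] gap 0.1274
hook rx 4.15 ry -1.28 axz 63.47
```

View pics/c11.png

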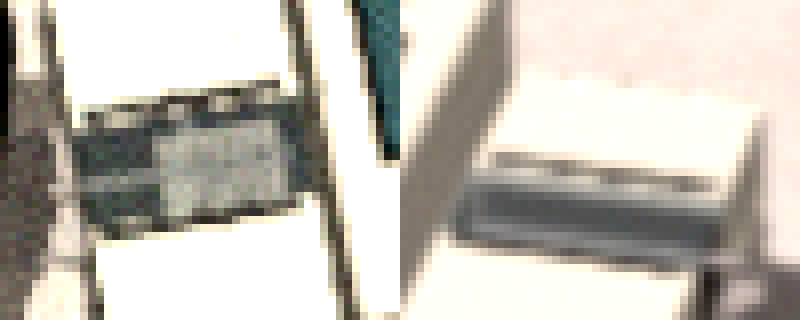

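Request:
move_arm(
  commands=[
    {"x": -0.05, "y": 0, "z": 0, "roll": 0, "gripper": 1},
    {"x": -0.1, "y": 0, "z": 0, "roll": 0, "gripper": 1},
    {"x": -0.1, "y": 0, "z": 0, "roll": 0, "gripper": 1},
    {"x": -0.1, "y": 0, "z": 0, "roll": 0, "gripper": 1},
  ],
)

```text
clock: 11.3
ee_pos: [0.4791, 0.0479, 0.0439]
ee_rot: [180.0, 0.0, 99.5]
wrist_force: [-0.2, -0.0, -0.1]
finger_gap: 0.132
```

Request:
move_arm(
  commands=[
    {"x": -0.05, "y": 0, "z": 0, "roll": 0, "gripper": 1},
    {"x": -0.05, "y": 0, "z": 0, "roll": 0, "gripper": 1},
    {"x": -0.05, "y": 0, "z": 0, "roll": 0, "gripper": 1},
  ],
)

```text
clock: 11.55
ee_pos: [0.4792, 0.0474, 0.0439]
ee_rot: [180.0, 0.0, 99.5]
wrist_force: [1.2, 1.0, -1.3]
finger_gap: 0.13
```

```bash
python3 look.py 12
```

```text
t 11.55 [479.15  47.38  43.89] [180.     0.    99.51] F [ 1.21  1.05 -1.3 ] T [ 0.024  0.021 -0.001] gap 0.1297
hook rx 5.73 ry -1.28 axz 63.49
t 11.65 [479.18  47.4   43.88] [180.     0.    99.51] F [ 0.43 -0.59 -1.35] T [ 0.02  -0.047  0.009] gap 0.1274
hook rx 5.71 ry -1.25 axz 63.48
```

View pics/c12.png

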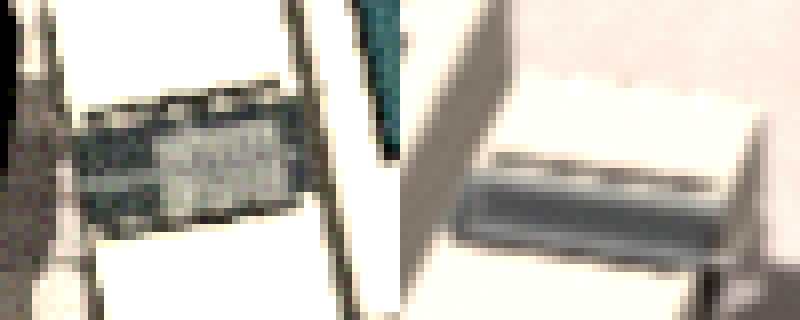

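Run:
```python
from h import *
ref=load('t9')['image'].astype(float).mean(-1)
for t in ('t10','t11','t12'):
    d=load(t)['image'].astype(float).mean(-1)-ref
    print(t); print(d[258:272,350:380].round().astype(int))
```

```text
t10
[[  0  -6  -3   5  -3  -4  -1  -3   2   4   5   2  -1  -8   4  -2   5   1
    7   4  -2  -4   0   5   2  -1   4   0   1  -1]
 [ -1  -6   1  -3   0  -7  -1  -3   0   0  -2   3  -7   9  -8  -5   3   2
   -2   1   4  -2   1   0   2   0  -3   0  -6   4]
 [  0   1  -1   0  -4   3   6   6   0   0 -10   7   2  -7   1   4  -7  -5
   -1  -9  -5  -4   0   0   2  -1  -6  -2  -3   4]
 [ -6  -1  -2   2   8   7  -1   2  -2  -5   2  -2  -2   6  -3   2  -3   3
    2   2  -4  -1   4   2  -1  -9   0   1  -1  -4]
 [  0   3   5  -5  -6  -1   1   0  -1   2  -1  -4   3   1  -2   3   3   3
    1   6   2   5  -4   9  -2   0   5   4   1   1]
 [ -1   7   4   2  -3  -2   1  -3   0   2   3  -7  -5  -2  -3  -6   2 -11
    1  -2  -5   2 -10   0  -1   0  -4  -2  -6  -1]
 [ -4  -3  -2   1  -3  -2  -3  -2  -2   0  -5  -5  -5  -9  -4  -8  -5 -12
    2  -5  -1   2  -3  -1  12   6  -1  -1  -1   4]
 [  2  -5  -1  -5   1   1  -3  -8 -10  -5  -8  -8 -13  -5  -6  -8 -13 -10
   -6  -1   0   4   4   7   2  -2  -2  -1   6   4]
 [ 13  17  25  25  15  -8  -9 -14 -15  -9 -12  -7 -10  -1  -2   4   0   0
    3  -1   2   2  -7 
[... 3464 characters left out ...]
-10  -1  -2   0  -1   3
    2   0   5   0  -2  -5  -5   5  -5  -2  -4   2]
 [ 21  22  19  27  19  -1  -7   0  -3  -2   1  -3  -4   1   1  -1  -1   1
   -4  -3  -1  -4  10   0  -2   0   6   5  -8   3]
 [ 14  12   7   2   4  -9  -1  -2   1  -1   1   9  -1  -2   5   3   3  -2
   -2  -5  -4  -3   0  -2   1  -2  -5  -1   4  -4]
 [ -4   6   2   3   4  -1   2  -1   3  -2  -4   3   0   1  -7  -1  -4   2
    6   2  -1  -4  -5   2  -1  -1  -3  -1  -4  -2]
 [ -3   2  -2  -5   4  -3  -5  -4   4   2   1   3  -5   4  -2  -2  -3   2
    3  -4  -1  -4  -2   0   0  -1   4   2  -1  -1]
 [ -5   1  -4   1   1   0  -4   1   0   8  10   0   1   1   2   0   8  -4
   -2   0  -2  -4   0  -2  -2  -3   3  -5   3   0]]
```

Run:
```python
from h import *
c=load('t9'); g=np.mean([load(t)['image'].astype(float).mean(-1) for t in ('t9','t7','t8')],0)
print(np.arange(364,382)); 
for r in range(258,270): print(r,g[r,344:382].round().astype(int))
def rx(px,z): q=onz(c,[px],z)[0][:2]*1000; return (q@UR,q@NR)
for nm,px,z in [('tip t12',(371.9,264),.0635),('tip t11',(371.1,264),.0635),('cas 369.8',(369.8,264),.052),('cas 370.5',(370.5,264),.052),('label 354',(354.3,265),.048)]: print(nm,rx(px,z))
```

```text
[364 365 366 367 368 369 370 371 372 373 374 375 376 377 378 379 380 381]
258 [123 118 102 102  89  74  62  53  66  67  49  55  88  89  71  52  49  79
  94  85  65  52  47  56  55  50  49  49  53  51  58 115 142 147 146 148
 149  86]
259 [123  89  47  63  82  98  98  90  80  73  55  61  86  87  66  50  48  53
  53  48  50  52  51  56  65  52  48  44  50  54  55 109 141 147 146 147
 148  89]
260 [119  99  68  69  82  97  94  79  67  55  49  50  55  65  73  56  50  52
  61  68  70  77  84  86  91  70  54  48  54  55  57 100 135 148 148 143
 150 103]
261 [ 80  77  60  52  55  58  52  49  47  48  49  52  63  81  92  87  83  86
  89  90  93  94  95  90  98  80  59  49  49  58  58  79 125 146 146 147
 149 108]
262 [ 52  50  51  50  52  48  51  47  52  51  75  86  84  93  96  96  93  91
  89  89  92  88  89  89  97  83  61  47  52  60  56  62 117 145 146 146
 149 117]
263 [ 50  48  51  52  53  54  53  50  49  54  80  96  96  96  93  83  89  92
  93  87  87  85  89  91  93  92  66  49  50  60  57  59 118 145 149 145
 147 137]
264 [ 51  48  56  52  51  52  53  55  50  50  74  92  97  98  93  
[... 557 characters left out ...]
47 145
 144 147]
268 [ 79  53  57  58  57  58  56  52  55  50  53  86  96  97  98  93  84  82
  90  92  85  87  84  88  88  91  87  60  51  60  53  52  60 119 145 149
 148 148]
269 [ 77  46  52  57  55  55  56  52  52  55  51  81  93  95  98  92  80  86
  87  95  88  85  82  89  85  90  86  74  92 118  88  59  56 116 144 149
 146 145]
tip t12 (np.float64(192.28969045110728), np.float64(479.2049674887977))
tip t11 (np.float64(190.2228055418587), np.float64(479.5341171108629))
cas 369.8 (np.float64(188.36761962058526), np.float64(481.580226070157))
cas 370.5 (np.float64(190.19026585168538), np.float64(481.28997925547895))
label 354 (np.float64(147.9975906680014), np.float64(485.9199214637659))
```

Request:
move_arm(
  commands=[
    {"x": -0.05, "y": 0, "z": 0, "roll": 0, "gripper": 1},
    {"x": -0.1, "y": 0, "z": 0, "roll": 0, "gripper": 1},
    {"x": -0.1, "y": 0, "z": 0, "roll": 0, "gripper": 1},
    {"x": -0.1, "y": 0, "z": 0, "roll": 0, "gripper": 1},
  ],
)

```text
clock: 11.98
ee_pos: [0.4793, 0.0463, 0.0439]
ee_rot: [180.0, 0.0, 99.5]
wrist_force: [0.7, -0.6, 0.2]
finger_gap: 0.129
```

```bash
python3 look.py 13;  python3 - <<'E'
from h import *
ref=load('t9')['image'].astype(float).mean(-1); snap('top','t13b')
d=(load('t13')['image'].astype(float).mean(-1)+load('t13b')['image'].astype(float).mean(-1))/2-ref
print(d[261:268,366:377].round().astype(int)); st()
E
```

```text
t 11.98 [479.33  46.35  43.9 ] [180.    0.   99.5] F [ 0.74 -0.61  0.21] T [ 0.033  0.014 -0.061] gap 0.1292
hook rx 6.77 ry -1.29 axz 63.50
t 12.08 [479.32  46.41  43.89] [180.    -0.    99.51] F [ 0.29  0.29 -0.52] T [-0.008  0.068  0.002] gap 0.1260
hook rx 6.71 ry -1.27 axz 63.49
[[ -4  -4  -1   6  -5  -8  -2   1  -1  -2  -1]
 [  0   2  -4   5   1   8   2  -2  -3   1   6]
 [ -1  -8  -6 -12  -2  27   7   4  -1  -1  -5]
 [ -9 -12  -2 -12  12  25  16   3   5   4  -2]
 [ -7  -5  -8  -1  -4  14   7   0  -2  -6  -5]
 [  0   0   3   0   0  -3   0   0  -4   6   2]
 [  0   1   1  -5   1  -8   7  -7  -5   1   1]]
t 12.13 [479.33  46.42  43.89] [180.    -0.    99.51] F [ 0.04  0.47 -1.07] T [-0.003  0.003  0.02 ] gap 0.1252
```

Request:
move_arm(
  commands=[
    {"x": 0, "y": 0, "z": 0.1, "roll": 0, "gripper": 1},
    {"x": 0, "y": 0, "z": 0.2, "roll": 0, "gripper": 1},
    {"x": 0, "y": 0, "z": 0.3, "roll": 0, "gripper": 1},
    {"x": 0, "y": 0, "z": 0.35, "roll": 0, "gripper": 1},
    {"x": 0, "y": 0, "z": 0.4, "roll": 0, "gripper": 1},
    {"x": 0, "y": 0, "z": 0.4, "roll": 0, "gripper": 1},
  ],
)

```text
clock: 12.63
ee_pos: [0.4792, 0.0464, 0.0397]
ee_rot: [-180.0, 0.0, 99.5]
wrist_force: [0.1, 0.2, -0.7]
finger_gap: 0.13
```

Request:
move_arm(
  commands=[
    {"x": 0, "y": 0, "z": 0.05, "roll": 0, "gripper": 1},
    {"x": 0, "y": 0, "z": 0.05, "roll": 0, "gripper": 1},
    {"x": 0, "y": 0, "z": 0.05, "roll": 0, "gripper": 1},
  ],
)

```text
clock: 12.88
ee_pos: [0.4793, 0.0464, 0.0394]
ee_rot: [180.0, -0.0, 99.5]
wrist_force: [-0.7, 0.3, -1.7]
finger_gap: 0.123
```

Request:
move_arm(
  commands=[
    {"x": 0, "y": 0, "z": 0.05, "roll": 0, "gripper": 1},
    {"x": 0, "y": 0, "z": 0.05, "roll": 0, "gripper": 1},
    {"x": 0, "y": 0, "z": 0.05, "roll": 0, "gripper": 1},
  ],
)

```text
clock: 13.13
ee_pos: [0.4793, 0.0464, 0.0389]
ee_rot: [180.0, -0.0, 99.5]
wrist_force: [-0.0, 0.4, -0.1]
finger_gap: 0.127
```

```bash
python3 -c "
from h import *
s=st();hook(s)"
```

```text
t 13.13 [479.31  46.43  38.89] [180.    -0.    99.51] F [-0.05  0.41 -0.08] T [-0.008 -0.053 -0.012] gap 0.1273
hook rx 6.69 ry -1.27 axz 58.49
```

Request:
move_arm(
  commands=[
    {"x": 0, "y": 0, "z": 0.05, "roll": 0, "gripper": 1},
    {"x": 0, "y": 0, "z": 0.05, "roll": 0, "gripper": 1},
    {"x": 0, "y": 0, "z": 0.05, "roll": 0, "gripper": 1},
  ],
)

```text
clock: 13.38
ee_pos: [0.4793, 0.0464, 0.0384]
ee_rot: [180.0, 0.0, 99.5]
wrist_force: [0.2, -0.5, -0.3]
finger_gap: 0.125
```

Request:
move_arm(
  commands=[
    {"x": 0, "y": 0, "z": 0.05, "roll": 0, "gripper": 1},
    {"x": 0, "y": 0, "z": 0.05, "roll": 0, "gripper": 1},
    {"x": 0, "y": 0, "z": 0.05, "roll": 0, "gripper": 1},
  ],
)

```text
clock: 13.63
ee_pos: [0.4793, 0.0464, 0.0379]
ee_rot: [180.0, -0.0, 99.5]
wrist_force: [-0.4, 0.2, -0.5]
finger_gap: 0.128
```

Request:
move_arm(
  commands=[
    {"x": 0, "y": 0, "z": 0.05, "roll": 0, "gripper": 1},
    {"x": 0, "y": 0, "z": 0.05, "roll": 0, "gripper": 1},
    {"x": 0, "y": 0, "z": 0.05, "roll": 0, "gripper": 1},
  ],
)

```text
clock: 13.88
ee_pos: [0.4793, 0.0464, 0.0374]
ee_rot: [180.0, -0.0, 99.5]
wrist_force: [0.4, -0.5, -1.0]
finger_gap: 0.126
```

Request:
move_arm(
  commands=[
    {"x": 0, "y": 0, "z": 0.05, "roll": 0, "gripper": 1},
    {"x": 0, "y": 0, "z": 0.05, "roll": 0, "gripper": 1},
    {"x": 0, "y": 0, "z": 0.05, "roll": 0, "gripper": 1},
  ],
)

```text
clock: 14.13
ee_pos: [0.4793, 0.0464, 0.0369]
ee_rot: [180.0, -0.0, 99.5]
wrist_force: [-0.5, -0.2, -1.1]
finger_gap: 0.122
```

```bash
python3 look.py 14
```

```text
t 14.13 [479.31  46.42  36.88] [180.    -0.    99.51] F [-0.54 -0.17 -1.14] T [ 0.012  0.041 -0.018] gap 0.1221
hook rx 6.71 ry -1.28 axz 56.48
t 14.23 [479.32  46.38  36.87] [180.     0.    99.51] F [ 0.3   0.04 -1.08] T [-0.057 -0.067  0.008] gap 0.1228
hook rx 6.74 ry -1.29 axz 56.47
```

View pics/c14.png

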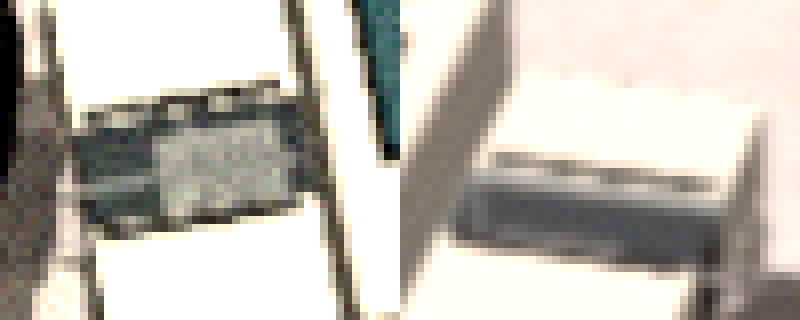

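Request:
move_arm(
  commands=[
    {"x": 0, "y": 0, "z": 0.05, "roll": 0, "gripper": 1},
    {"x": 0, "y": 0, "z": 0.1, "roll": 0, "gripper": 1},
    {"x": 0, "y": 0, "z": 0.13, "roll": 0, "gripper": 1},
    {"x": 0, "y": 0, "z": 0.13, "roll": 0, "gripper": 1},
    {"x": 0, "y": 0, "z": 0.13, "roll": 0, "gripper": 1},
  ],
)

```text
clock: 14.65
ee_pos: [0.4793, 0.0464, 0.0356]
ee_rot: [180.0, 0.0, 99.5]
wrist_force: [-0.1, -0.7, -1.4]
finger_gap: 0.127
```

Request:
move_arm(
  commands=[
    {"x": 0.05, "y": 0, "z": 0, "roll": 0, "gripper": 1},
    {"x": 0.1, "y": 0, "z": 0, "roll": 0, "gripper": 1},
    {"x": 0.15, "y": 0, "z": 0, "roll": 0, "gripper": 1},
    {"x": 0.2, "y": 0, "z": 0, "roll": 0, "gripper": 1},
    {"x": 0.25, "y": 0, "z": 0, "roll": 0, "gripper": 1},
    {"x": 0.3, "y": 0, "z": 0, "roll": 0, "gripper": 1},
    {"x": 0.35, "y": 0, "z": 0, "roll": 0, "gripper": 1},
    {"x": 0.4, "y": 0, "z": 0, "roll": 0, "gripper": 1},
    {"x": 0.5, "y": 0, "z": 0, "roll": 0, "gripper": 1},
    {"x": 0.6, "y": 0, "z": 0, "roll": 0, "gripper": 1},
  ],
)

```text
clock: 15.48
ee_pos: [0.4785, 0.0519, 0.0356]
ee_rot: [180.0, 0.0, 99.5]
wrist_force: [0.5, -3.8, -0.2]
finger_gap: 0.127
```

```bash
python3 look.py 15
```

```text
t 15.48 [478.5   51.85  35.63] [1.7998e+02 3.0000e-02 9.9480e+01] F [ 0.48 -3.76 -0.24] T [-0.942 -0.141  0.071] gap 0.1269
hook rx 1.21 ry -1.27 axz 55.23
t 15.58 [478.3   52.35  35.59] [-180.      0.     99.51] F [-0.08 -4.25 -0.67] T [-0.816 -0.131  0.013] gap 0.1239
hook rx 0.69 ry -1.30 axz 55.19
```

View pics/c15.png

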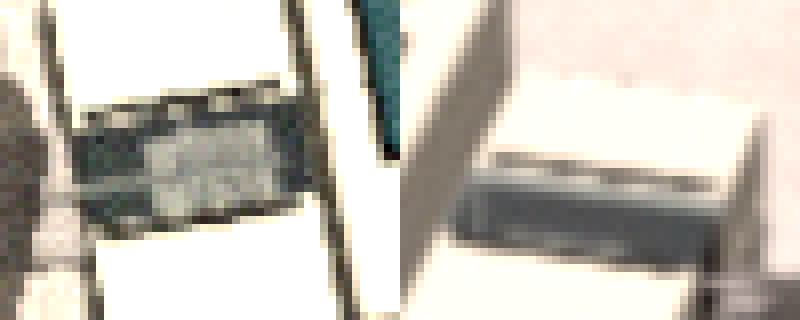

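Request:
move_arm(
  commands=[
    {"x": 0.2, "y": 0, "z": 0, "roll": 0, "gripper": 1},
    {"x": 0.4, "y": 0, "z": 0, "roll": 0, "gripper": 1},
    {"x": 0.6, "y": 0, "z": 0, "roll": 0, "gripper": 1},
    {"x": 0.8, "y": 0, "z": 0, "roll": 0, "gripper": 1},
    {"x": 1.0, "y": 0, "z": 0, "roll": 0, "gripper": 1},
    {"x": 1.2, "y": 0, "z": 0, "roll": 0, "gripper": 1},
    {"x": 1.4, "y": 0, "z": 0, "roll": 0, "gripper": 1},
    {"x": 1.6, "y": 0, "z": 0, "roll": 0, "gripper": 1},
    {"x": 1.8, "y": 0, "z": 0, "roll": 0, "gripper": 1},
    {"x": 2.0, "y": 0, "z": 0, "roll": 0, "gripper": 1},
  ],
)

```text
clock: 16.42
ee_pos: [0.4749, 0.0723, 0.0355]
ee_rot: [-180.0, -0.0, 99.5]
wrist_force: [0.2, -4.1, -1.3]
finger_gap: 0.126
```

```bash
python3 look.py 16
```

```text
t 16.42 [474.89  72.27  35.55] [-179.99   -0.     99.51] F [ 0.24 -4.07 -1.27] T [-0.89  -0.066 -0.06 ] gap 0.1264
hook rx -19.52 ry -1.35 axz 55.15
t 16.52 [474.81  72.77  35.56] [-1.7999e+02 -3.0000e-02  9.9550e+01] F [ 0.89 -3.15  0.58] T [-0.665 -0.068 -0.002] gap 0.1247
hook rx -20.03 ry -1.25 axz 55.16
```

View pics/c16.png

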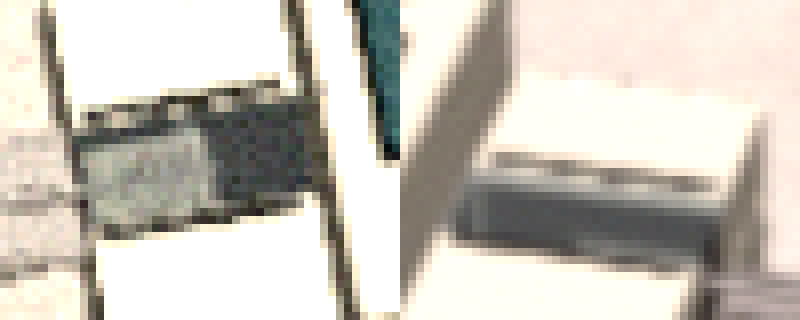

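Cassette is sliding out squarely, with its far end at crop x about 210. I'll keep dragging.

Request:
move_arm(
  commands=[
    {"x": 0.2, "y": 0, "z": 0, "roll": 0, "gripper": 1},
    {"x": 0.4, "y": 0, "z": 0, "roll": 0, "gripper": 1},
    {"x": 0.6, "y": 0, "z": 0, "roll": 0, "gripper": 1},
    {"x": 0.8, "y": 0, "z": 0, "roll": 0, "gripper": 1},
    {"x": 1.0, "y": 0, "z": 0, "roll": 0, "gripper": 1},
    {"x": 1.2, "y": 0, "z": 0, "roll": 0, "gripper": 1},
    {"x": 1.4, "y": 0, "z": 0, "roll": 0, "gripper": 1},
    {"x": 1.6, "y": 0, "z": 0, "roll": 0, "gripper": 1},
    {"x": 1.8, "y": 0, "z": 0, "roll": 0, "gripper": 1},
    {"x": 2.0, "y": 0, "z": 0, "roll": 0, "gripper": 1},
    {"x": 2.2, "y": 0, "z": 0, "roll": 0, "gripper": 1},
    {"x": 2.4, "y": 0, "z": 0, "roll": 0, "gripper": 1},
    {"x": 2.6, "y": 0, "z": 0, "roll": 0, "gripper": 1},
    {"x": 2.8, "y": 0, "z": 0, "roll": 0, "gripper": 1},
    {"x": 3.0, "y": 0, "z": 0, "roll": 0, "gripper": 1},
  ],
)

```text
clock: 17.77
ee_pos: [0.47, 0.1018, 0.0356]
ee_rot: [180.0, -0.0, 99.5]
wrist_force: [0.1, -0.2, -0.5]
finger_gap: 0.13
```

```bash
python3 look.py 17
python3 - <<'E'
from h import *
c=load('t17'); im=c['image'][235:300,305:385,::-1].astype(float)
a=cv2.resize(im,None,fx=9,fy=9,interpolation=cv2.INTER_CUBIC); a=np.clip(a*1.6,0,255).astype(np.uint8)
cv2.imwrite('pics/c17.png',a)
E
```

```text
t 17.77 [470.04 101.83  35.59] [180.    -0.    99.51] F [ 0.09 -0.22 -0.48] T [-0.007  0.049  0.031] gap 0.1303
hook rx -49.48 ry -1.23 axz 55.19
t 17.87 [469.97 102.05  35.58] [-1.800e+02 -1.000e-02  9.954e+01] F [-0.07 -0.69 -0.48] T [ 0.014 -0.038 -0.019] gap 0.1288
hook rx -49.71 ry -1.18 axz 55.18
```

View pics/c17.png

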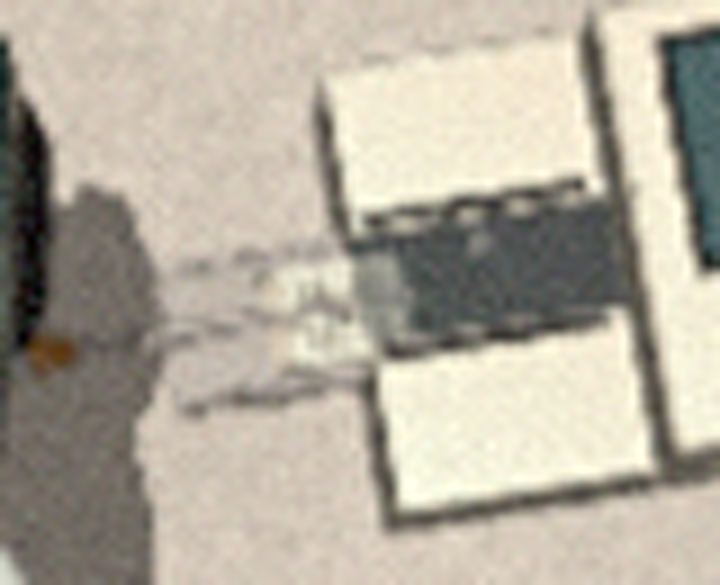

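Request:
move_arm(
  commands=[
    {"x": 0.15, "y": 0, "z": 0, "roll": 0, "gripper": 1},
    {"x": 0.3, "y": 0, "z": 0, "roll": 0, "gripper": 1},
    {"x": 0.45, "y": 0, "z": 0, "roll": 0, "gripper": 1},
    {"x": 0.6, "y": 0, "z": 0, "roll": 0, "gripper": 1},
    {"x": 0.75, "y": 0, "z": 0, "roll": 0, "gripper": 1},
    {"x": 0.9, "y": 0, "z": 0, "roll": 0, "gripper": 1},
    {"x": 1.05, "y": 0, "z": 0, "roll": 0, "gripper": 1},
    {"x": 1.2, "y": 0, "z": 0, "roll": 0, "gripper": 1},
    {"x": 1.35, "y": 0, "z": 0, "roll": 0, "gripper": 1},
    {"x": 1.5, "y": 0, "z": 0, "roll": 0, "gripper": 1},
    {"x": 1.65, "y": 0, "z": 0, "roll": 0, "gripper": 1},
    {"x": 1.8, "y": 0, "z": 0, "roll": 0, "gripper": 1},
    {"x": 1.9, "y": 0, "z": 0, "roll": 0, "gripper": 1},
    {"x": 2.0, "y": 0, "z": 0, "roll": 0, "gripper": 1},
    {"x": 2.05, "y": 0, "z": 0, "roll": 0, "gripper": 1},
    {"x": 2.1, "y": 0, "z": 0, "roll": 0, "gripper": 1},
    {"x": 2.1, "y": 0, "z": 0, "roll": 0, "gripper": 1},
  ],
)

```text
clock: 19.28
ee_pos: [0.4666, 0.1224, 0.0356]
ee_rot: [180.0, -0.0, 99.5]
wrist_force: [-0.4, 0.5, -0.3]
finger_gap: 0.125
```

```bash
python3 look.py 18
python3 - <<'E'
from h import *
c=load('t18'); im=c['image'][235:300,305:385,::-1].astype(float)
a=cv2.resize(im,None,fx=9,fy=9,interpolation=cv2.INTER_CUBIC); a=np.clip(a*1.6,0,255).astype(np.uint8)
cv2.imwrite('pics/c18.png',a)
c=load('s18'); im=c['image'][180:260,250:350,::-1].astype(float)
a=cv2.resize(im,None,fx=7,fy=7,interpolation=cv2.INTER_CUBIC); a=np.clip(a*1.5,0,255).astype(np.uint8)
cv2.imwrite('pics/s18c.png',a)
E
```

```text
t 19.28 [466.57 122.44  35.6 ] [180.    -0.    99.51] F [-0.43  0.52 -0.31] T [ 0.022 -0.034  0.023] gap 0.1246
hook rx -70.38 ry -1.22 axz 55.20
t 19.38 [466.6  122.35  35.6 ] [180.    -0.    99.51] F [-0.23 -0.3  -0.44] T [-0.026  0.021  0.011] gap 0.1259
hook rx -70.29 ry -1.22 axz 55.20
```

View pics/c18.png

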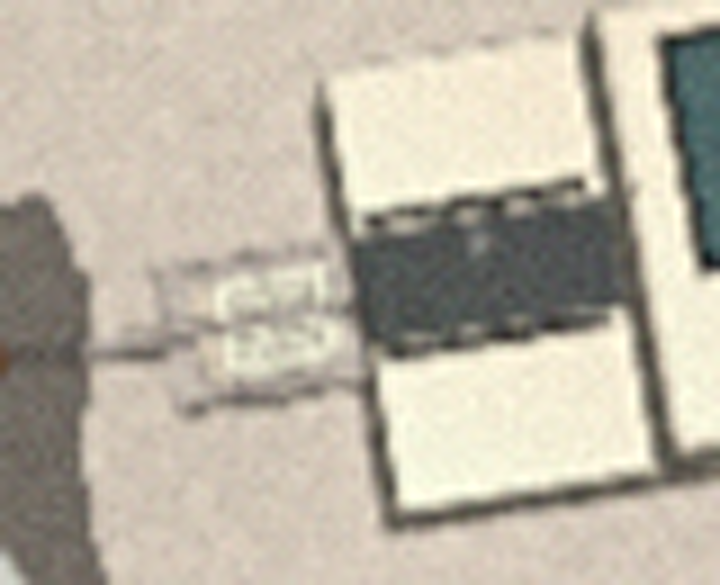

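View pics/s18c.png

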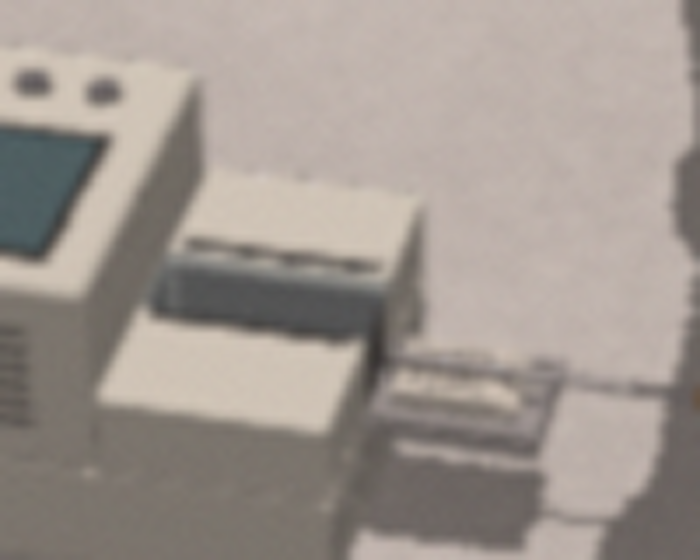

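Request:
move_arm(
  commands=[
    {"x": -0.06, "y": 0, "z": 0, "roll": 0, "gripper": 1},
    {"x": -0.06, "y": 0, "z": -0.05, "roll": 0, "gripper": 1},
    {"x": -0.06, "y": 0, "z": -0.2, "roll": 0, "gripper": 1},
    {"x": -0.06, "y": 0, "z": -0.4, "roll": 0, "gripper": 1},
    {"x": -0.06, "y": 0, "z": -0.7, "roll": 0, "gripper": 1},
    {"x": -0.06, "y": 0, "z": -1.2, "roll": 0, "gripper": 1},
    {"x": -0.06, "y": 0, "z": -2.0, "roll": 0, "gripper": 1},
    {"x": -0.06, "y": 0, "z": -3.0, "roll": 0, "gripper": 1},
    {"x": -0.06, "y": 0, "z": -4.5, "roll": 0, "gripper": 1},
    {"x": -0.06, "y": 0, "z": -4.5, "roll": 0, "gripper": 1},
    {"x": -0.06, "y": 0, "z": -4.5, "roll": 0, "gripper": 1},
  ],
)

```text
clock: 20.3
ee_pos: [0.4675, 0.1222, 0.0818]
ee_rot: [179.8, -0.0, 99.5]
wrist_force: [-0.7, -0.4, -0.2]
finger_gap: 0.13
```

```bash
python3 look.py 19
python3 - <<'E'
from h import *
s=manip.get_state(); cmd(s['ee_pos'],s['ee_rot'][2],[.4655,.2620,.0802],108.72)
c=load('t19'); im=c['image'][235:300,305:385,::-1].astype(float)
a=cv2.resize(im,None,fx=9,fy=9,interpolation=cv2.INTER_CUBIC); a=np.clip(a*1.6,0,255).astype(np.uint8)
cv2.imwrite('pics/c19.png',a)
c=load('s19'); im=c['image'][180:260,250:350,::-1].astype(float)
a=cv2.resize(im,None,fx=7,fy=7,interpolation=cv2.INTER_CUBIC); a=np.clip(a*1.5,0,255).astype(np.uint8)
cv2.imwrite('pics/s19c.png',a)
E
```

```text
t 20.30 [467.47 122.2   81.78] [ 1.7985e+02 -5.0000e-02  9.9530e+01] F [-0.68 -0.45 -0.21] T [-0.036 -0.015  0.006] gap 0.1296
hook rx -69.99 ry -0.35 axz 101.38
t 20.40 [466.5  121.9   80.62] [ 1.800e+02 -1.000e-02  9.953e+01] F [ 0.03  0.26 -0.91] T [0.041 0.013 0.009] gap 0.1282
hook rx -69.86 ry -1.34 axz 100.22
x 13.83 y 2.22 z 0.04 cm roll -9.19
```

View pics/c19.png

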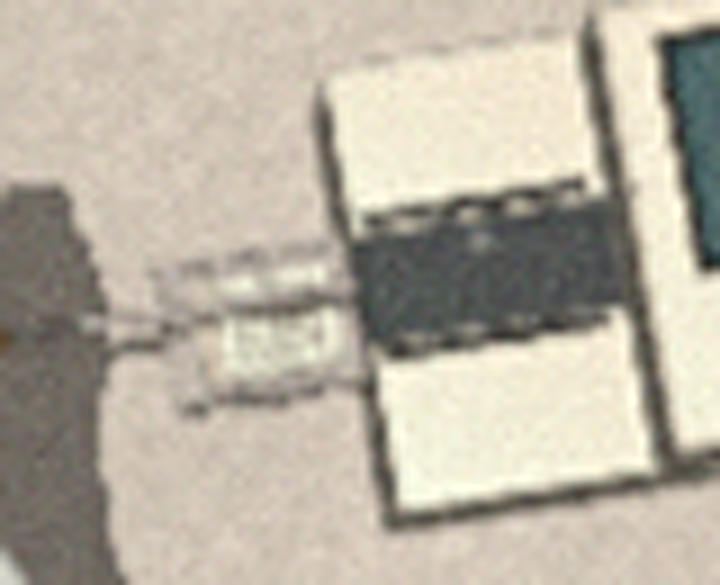

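View pics/s19c.png

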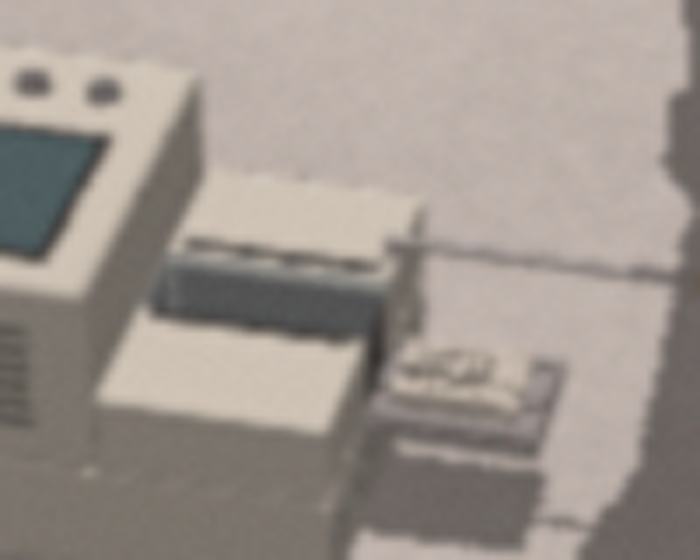

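Request:
move_arm(
  commands=[
    {"x": 1.5, "y": 0, "z": 0, "roll": 0, "gripper": 1},
    {"x": 3, "y": 0, "z": 0, "roll": 0, "gripper": 1},
    {"x": 4.5, "y": 0.3, "z": 0, "roll": -1.5, "gripper": 1},
    {"x": 6, "y": 0.6, "z": 0, "roll": -3, "gripper": 1},
    {"x": 7.5, "y": 0.9, "z": 0, "roll": -4.5, "gripper": 1},
    {"x": 9, "y": 1.2, "z": 0, "roll": -6, "gripper": 1},
    {"x": 10.5, "y": 1.5, "z": 0, "roll": -7.2, "gripper": 1},
    {"x": 12, "y": 1.8, "z": 0, "roll": -8.2, "gripper": 1},
    {"x": 13, "y": 2.1, "z": 0, "roll": -8.9, "gripper": 1},
    {"x": 13.83, "y": 2.22, "z": 0, "roll": -9.19, "gripper": 1},
    {"x": 13.83, "y": 2.22, "z": 0, "roll": -9.19, "gripper": 1},
    {"x": 13.83, "y": 2.22, "z": 0, "roll": -9.19, "gripper": 1},
    {"x": 13.83, "y": 2.22, "z": 0, "roll": -9.19, "gripper": 1},
    {"x": 13.83, "y": 2.22, "z": 0, "roll": -9.19, "gripper": 1},
  ],
)

```text
clock: 21.57
ee_pos: [0.4658, 0.2608, 0.0806]
ee_rot: [-180.0, 0.0, 108.6]
wrist_force: [0.1, 0.5, -0.8]
finger_gap: 0.126
```

Run:
```python
from h import *
st(); snap('wrist','w20'); snap('scene','s20'); s=st(); cmd(s['ee_pos'],s['ee_rot'][2],[.46548,.2620,.0205],108.71)
```

```text
t 21.57 [465.81 260.75  80.58] [-1.7998e+02  3.0000e-02  1.0861e+02] F [ 0.05  0.52 -0.79] T [ 0.014 -0.027 -0.006] gap 0.1261
t 21.67 [465.87 260.99  80.65] [-1.8000e+02  2.0000e-02  1.0863e+02] F [-0.65 -0.44 -0.55] T [-0.032 -0.003 -0.037] gap 0.1278
x 0.11 y -0.00 z 6.01 cm roll -0.08
```

View pics/w20.png

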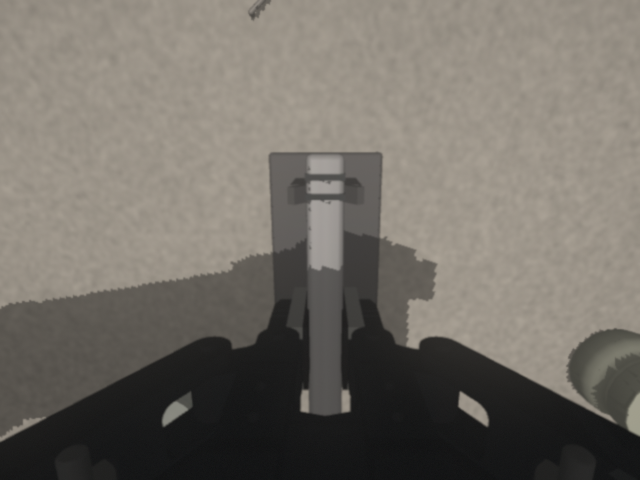

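Request:
move_arm(
  commands=[
    {"x": 0.11, "y": 0, "z": 1, "roll": -0.08, "gripper": 1},
    {"x": 0.11, "y": 0, "z": 2, "roll": -0.08, "gripper": 1},
    {"x": 0.11, "y": 0, "z": 3, "roll": -0.08, "gripper": 1},
    {"x": 0.11, "y": 0, "z": 3.8, "roll": -0.08, "gripper": 1},
    {"x": 0.11, "y": 0, "z": 4.4, "roll": -0.08, "gripper": 1},
    {"x": 0.11, "y": 0, "z": 4.8, "roll": -0.08, "gripper": 1},
    {"x": 0.11, "y": 0, "z": 5.0, "roll": -0.08, "gripper": 1},
    {"x": 0.11, "y": 0, "z": 5.0, "roll": -0.08, "gripper": 1},
    {"x": 0.11, "y": 0, "z": 5.0, "roll": -0.08, "gripper": 1},
  ],
)

```text
clock: 22.42
ee_pos: [0.4656, 0.2629, 0.0307]
ee_rot: [180.0, -0.0, 108.8]
wrist_force: [0.4, 1.0, -0.2]
finger_gap: 0.129
```

Run:
```python
from h import *
snap('wrist','w21'); s=st(); cmd(s['ee_pos'],s['ee_rot'][2],[.46548,.2620,.0205],108.71)
```

```text
t 22.47 [465.67 263.01  30.88] [ 1.7996e+02 -1.0000e-02  1.0878e+02] F [-0.27  0.54 -1.14] T [ 0.056 -0.01   0.006] gap 0.1273
x -0.09 y -0.05 z 1.04 cm roll 0.07
```

View pics/w21.png

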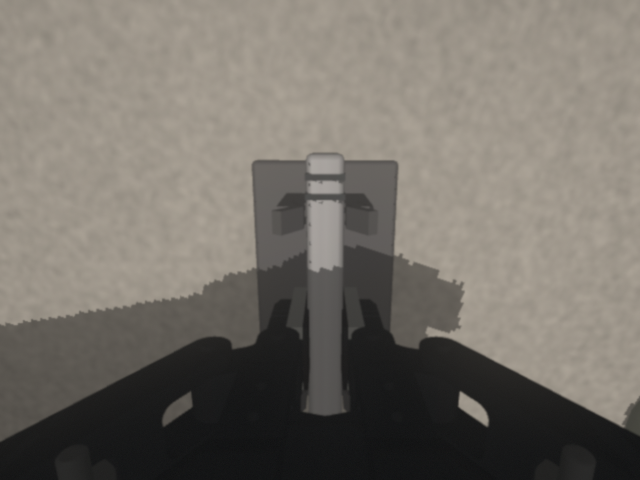

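Handle is in the notches, centred between the tines (273–377, handle at 325). Lowering fully.

Request:
move_arm(
  commands=[
    {"x": -0.09, "y": -0.03, "z": 0.2, "roll": 0.07, "gripper": 1},
    {"x": -0.09, "y": -0.03, "z": 0.4, "roll": 0.07, "gripper": 1},
    {"x": -0.09, "y": -0.03, "z": 0.6, "roll": 0.07, "gripper": 1},
    {"x": -0.09, "y": -0.03, "z": 0.8, "roll": 0.07, "gripper": 1},
    {"x": -0.09, "y": -0.03, "z": 0.95, "roll": 0.07, "gripper": 1},
    {"x": -0.09, "y": -0.03, "z": 1.0, "roll": 0.07, "gripper": 1},
    {"x": -0.09, "y": -0.03, "z": 1.0, "roll": 0.07, "gripper": 1},
    {"x": -0.09, "y": -0.03, "z": 1.0, "roll": 0.07, "gripper": 1},
  ],
)

```text
clock: 23.13
ee_pos: [0.4655, 0.2619, 0.0206]
ee_rot: [180.0, -0.0, 108.7]
wrist_force: [0.7, -0.4, -1.4]
finger_gap: 0.121
```

Run:
```python
from h import *
st(); snap('scene','s22'); s=st(); cmd(s['ee_pos'],s['ee_rot'][2],[.46565,.26194,.0204],108.71)
im=load('s22')['image'][180:300,320:520,::-1]
cv2.imwrite('pics/s22c.png',cv2.convertScaleAbs(cv2.resize(im,None,fx=3.9,fy=3.9,interpolation=cv2.INTER_CUBIC),alpha=1.5))
```

```text
t 23.13 [465.46 261.94  20.57] [179.99  -0.   108.71] F [ 0.65 -0.41 -1.36] T [-0.022  0.003 -0.02 ] gap 0.1210
t 23.18 [465.44 261.95  20.59] [179.99   0.   108.71] F [ 0.06  0.72 -1.56] T [-0.027 -0.026  0.007] gap 0.1307
x -0.01 y 0.02 z 0.02 cm roll 0.00
```

View pics/s22c.png

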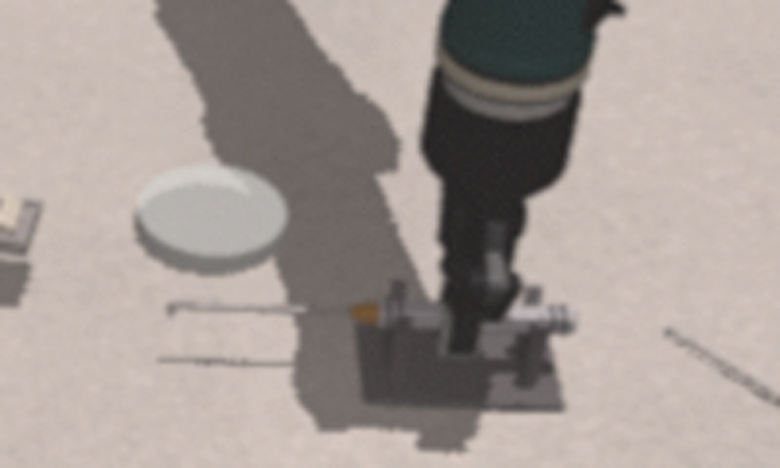

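Request:
move_arm(
  commands=[
    {"x": 0, "y": 0.02, "z": 0.02, "roll": 0, "gripper": 1},
    {"x": 0, "y": 0.02, "z": 0.02, "roll": 0, "gripper": 1},
    {"x": 0, "y": 0.02, "z": 0.02, "roll": 0, "gripper": 0.83},
    {"x": 0, "y": 0.02, "z": 0.02, "roll": 0, "gripper": 0.75},
    {"x": 0, "y": 0.02, "z": 0.02, "roll": 0, "gripper": 0.6},
    {"x": 0, "y": 0.02, "z": 0.02, "roll": 0, "gripper": 0.4},
    {"x": 0, "y": 0.02, "z": 0.02, "roll": 0, "gripper": 0.2},
    {"x": 0, "y": 0.02, "z": 0.02, "roll": 0, "gripper": 0},
    {"x": 0, "y": 0.02, "z": 0.02, "roll": 0, "gripper": 0},
    {"x": 0, "y": 0.02, "z": 0.02, "roll": 0, "gripper": 0},
    {"x": 0, "y": 0.02, "z": 0.02, "roll": 0, "gripper": 0},
    {"x": 0, "y": 0.02, "z": 0.02, "roll": 0, "gripper": 0},
    {"x": 0, "y": 0.02, "z": 0.02, "roll": 0, "gripper": 0},
  ],
)

```text
clock: 24.27
ee_pos: [0.4656, 0.262, 0.0204]
ee_rot: [180.0, -0.0, 108.7]
wrist_force: [-0.7, -0.7, -0.2]
finger_gap: 0.998
```

Run:
```python
from h import *
st(); snap('wrist','w23')
```

```text
t 24.27 [465.58 262.02  20.4 ] [180.    -0.   108.71] F [-0.71 -0.69 -0.24] T [-0.016  0.012 -0.017] gap 0.9980
```

View pics/w23.png

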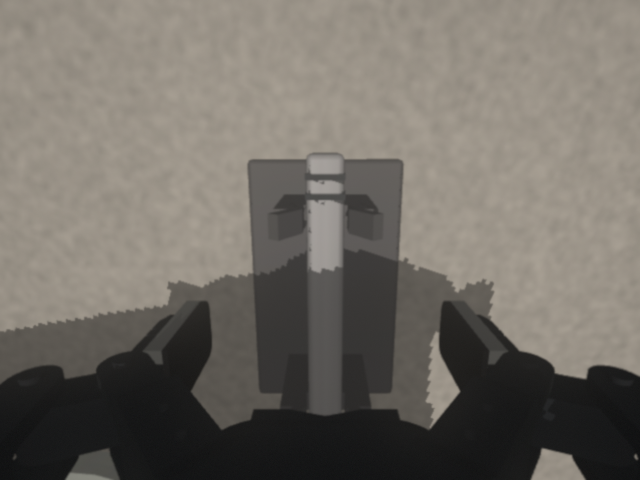

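The pick is released and centred in the notches. Rising straight up, then back to a view that shows both pick and sill.

Request:
move_arm(
  commands=[
    {"x": 0, "y": 0, "z": -1, "roll": 0, "gripper": 0},
    {"x": 0, "y": 0, "z": -3, "roll": 0, "gripper": 0},
    {"x": 0, "y": 0, "z": -6, "roll": 0, "gripper": 0},
    {"x": 0, "y": 0, "z": -9, "roll": 0, "gripper": 0},
    {"x": 0, "y": 0, "z": -13, "roll": 0, "gripper": 0},
    {"x": 0, "y": 0, "z": -17, "roll": 0, "gripper": 0},
    {"x": 0, "y": 0, "z": -18, "roll": 0, "gripper": 0},
    {"x": -7, "y": 0, "z": -18, "roll": 0, "gripper": 0},
    {"x": -7, "y": 0, "z": -18, "roll": 0, "gripper": 0},
    {"x": -7, "y": 0, "z": -18, "roll": 0, "gripper": 0},
    {"x": -7, "y": 0, "z": -18, "roll": 0, "gripper": 0},
  ],
)

```text
clock: 25.23
ee_pos: [0.4885, 0.1938, 0.201]
ee_rot: [180.0, -0.0, 108.5]
wrist_force: [-0.1, 0.5, -0.3]
finger_gap: 0.997
```

Run:
```python
from h import *
st(); snap('wrist','w24'); snap('top','t24'); snap('scene','s24'); 
c=load('w24')
print(onz(c,[(326.7,42.2)],.046))
```

```text
t 25.23 [488.51 193.84 201.05] [ 1.7996e+02 -1.0000e-02  1.0848e+02] F [-0.12  0.48 -0.26] T [ 0.048 -0.011 -0.02 ] gap 0.9970
[[0.44756517 0.32224416 0.046     ]]
```

View pics/w24.png

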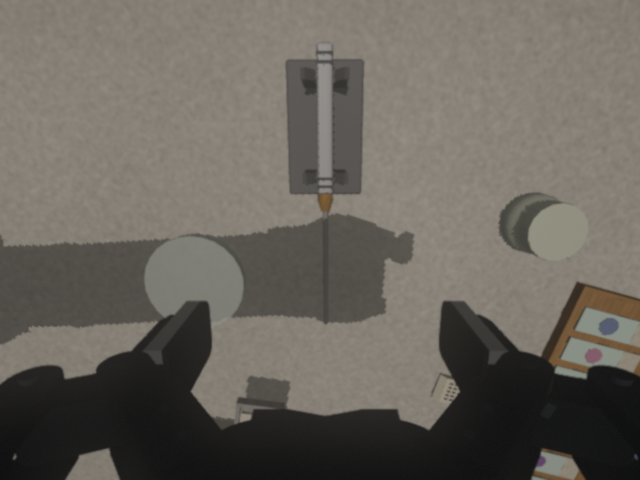

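View pics/s24.png

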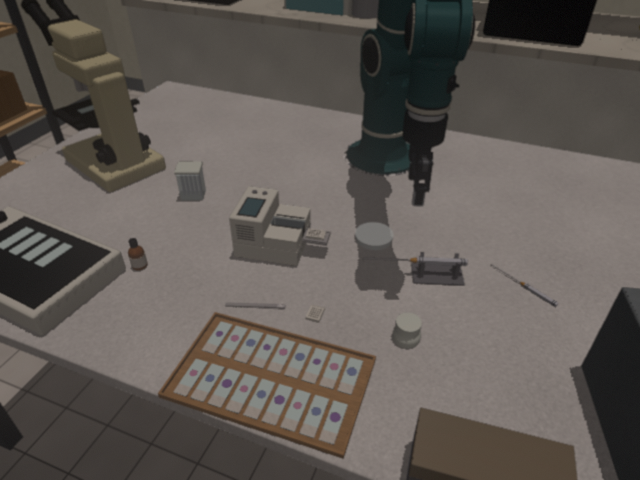

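Pick lies exactly as before, everything else unchanged. One close wrist look at the sill to confirm the cassette.

Request:
move_arm(
  commands=[
    {"x": -27.9, "y": -8.0, "z": 0, "roll": 10.4, "gripper": 0},
    {"x": -27.9, "y": -8.0, "z": 0, "roll": 10.4, "gripper": 0},
    {"x": -27.9, "y": -8.0, "z": 0, "roll": 10.4, "gripper": 0},
    {"x": -27.9, "y": -8.0, "z": 0, "roll": 10.4, "gripper": 0},
    {"x": -27.9, "y": -8.0, "z": 0, "roll": 10.4, "gripper": 0},
    {"x": -27.9, "y": -8.0, "z": 0, "roll": 10.4, "gripper": 0},
    {"x": -27.9, "y": -8.0, "z": 0, "roll": 10.4, "gripper": 0},
    {"x": -27.9, "y": -8.0, "z": 0, "roll": 10.4, "gripper": 0},
    {"x": -27.9, "y": -8.0, "z": 0, "roll": 10.4, "gripper": 0},
    {"x": -27.9, "y": -8.0, "z": 0, "roll": 10.4, "gripper": 0},
    {"x": -27.9, "y": -8.0, "z": 0, "roll": 10.4, "gripper": 0},
  ],
)

```text
clock: 26.3
ee_pos: [0.5019, -0.092, 0.2001]
ee_rot: [-180.0, -0.0, 98.5]
wrist_force: [-0.2, 0.8, -0.8]
finger_gap: 1.0
```

Run:
```python
from h import *
st(); c=snap('wrist','w25')
im=c['image'][40:200,240:440,::-1]
cv2.imwrite('pics/w25c.png',cv2.convertScaleAbs(cv2.resize(im,None,fx=3.7,fy=3.7,interpolation=cv2.INTER_CUBIC),alpha=1.3))
```

```text
t 26.30 [501.93 -92.01 200.09] [-1.7997e+02 -5.0000e-02  9.8510e+01] F [-0.23  0.83 -0.8 ] T [ 0.025 -0.03  -0.033] gap 0.9996
```

View pics/w25c.png

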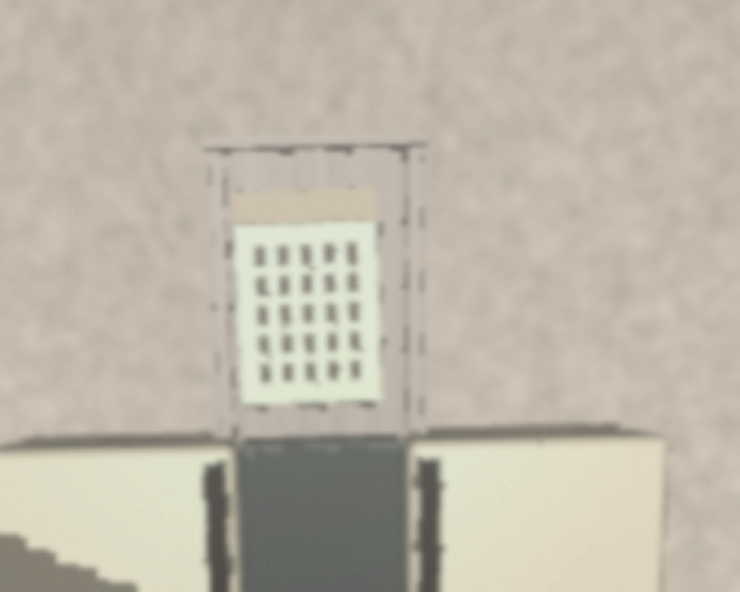

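The cassette (crop 233–382, 190–405) lies flat between the sill lips. It is clear of both the mouth (row about 437) and the end lip (about 148). Handing in.

```bash
python3 -c "
from rig import manip
print(manip.job_done())"
```

```text
the job is handed in; nothing more can be done
None
```

The cassette is out of the slot and the pick is back on its rest. I handed the job in at about 26 s of the 58 s allowed.

- **Drag:** I lowered the hook behind the cassette's far end in 0.5 mm steps and felt no contact force. The drag took about 4 N, and the wrist force never rose above about 5 N at any check.
- **Cassette, last close picture:** it lies flat and straight on the sill between the side lips. By eye it is about 8 mm clear of the slot mouth and about 10 mm short of the end lip.
- **Pick and surroundings:** the last pictures showed the pick centred in both notches at its original place, and nothing else visibly moved. The gripper was open and about 0.2 m up.
- **Disagreements:** the top and scene cameras put the hook tip 1–4 mm away from where the wrist camera put it. I settled this before lowering by comparing the hook tip with the cassette's end in a single top-camera picture. The rest's base edges also read about 4–5 mm off from its forks, so I relied on the forks.

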